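Close and lock the filter cover of a bench dust extractor

TASK

The filter in the small grey bench dust extractor has just been changed. Close its white hinged cover fully, then lock it by turning both slotted quarter-turn screws clockwise as far as they go with the yellow-handled flat-blade driver. Afterwards stand the driver back upright in its wooden block, fully down, and leave everything else where it is.

Things in the scene. Friction and masses are not known exactly. Their poses are not given: they have to be found in the camera images.
- filter_unit: Bench dust extractor, fixed: grey sheet-metal case 270 wide (y) x 245 deep (x) x 156 mm high, black outlet spigot 38 mm tall on top. Origin: centre of its underside, z up, -x its front. The front face is 78 mm high; from its top edge a slope rises at 25 degrees towards +x to the flat top. The white cover lies on this slope when shut.
- cover (a joint): Angle of the white cover (234 wide, 172 mm from hinge to free edge, 4 mm thick, 50 mm wide finger tab standing 16 mm out at mid free edge), hinged at the top of the slope. 0 = shut, at its stop, 25 degrees from level; grows as the free edge rises. Friction keeps it at any angle; 3 to 6 N down on the free edge moves it.
- cover_hinge (a point): Point on the cover's hinge axis, mid-width. It turns with the cover: its y axis is the hinge axis, its -x axis points along the cover to the free edge, its z axis is the outward normal of the cover.
- cover_press (a point): Point on the outer face of the cover midway between the two screws, 146 mm from the hinge axis; axes as cover_hinge.
- screw_left_slot (a point): Centre of the slot floor of the left (unit's +y) screw, 86 mm to the side of cover_press. Steel head 22 mm, slot right across it 4.6 mm wide, flared to 8 at the mouth, 5 mm deep, in a dark bezel ring 31 mm across, 6.5 mm high. x along the slot, z out of the head along the screw's axis (25 degrees from vertical when the cover is shut).
- screw_left (a joint): Turn (rad) of the left screw: grows as it is turned clockwise seen from outside (looking down onto the head); 0 = unlocked, slot parallel to the cover's free edge; 1.571 = locked, at its stop, slot in line with the red mark. Friction about 0.07 N m.
- screw_right_slot (a point): The same point and axes on the right screw (towards the unit's -y).
- screw_right (a joint): Turn (rad) of the right screw, as screw_left.
- driver: Flat-blade driver, yellow handle, 125 mm long, 70 g. Origin: middle of the blade's tip; z from tip to handle. Blade 14 (x) x 2.4 (y) x 13 mm; shaft 9 mm; black guard 32 mm across, 52 to 59 mm above the tip; yellow handle 22 x 22 mm square, flats across x and y, 59 to 120; end cap to 125. Starts blade down in one hole of the block, guard on its top.
- driver_tip (a point): Middle of the edge of the driver's blade; axes as driver.
- nut_driver: A like driver with blue handle and hexagon socket end; it stands in the other hole of the block and is to be left there.
- block: Fixed wooden block 66 (x) x 136 (y) x 60 mm high. Origin at the centre of its underside, z up. Two vertical through holes, 22 mm diameter, at x = 0, y = +34 and -34 mm. A driver fully down in a hole has its tip 8 mm above the bench.
- jar_1: Grey jar 61 mm in diameter, 112 mm high, standing on the bench; origin under its centre. Bystander.
- tape: Roll of blue tape 68 mm in diameter, 24 mm high; origin under its centre. Bystander.
- tin: Green round tin 61 mm in diameter, 27 mm high; origin under its centre. Bystander.
- pliers: Red-handled pliers 157 x 47 x 10 mm lying flat; origin under the centre. Bystander.
- oil: Brown dropper bottle 30 mm in diameter, 99 mm high; origin under its centre. Bystander.
- wax: Green wax block 34 x 70 x 22 mm; origin under its centre. Bystander.

How it is judged:
By the outcome, as a careful person would: the job done as asked, in the order asked, and still so for the second after the job is handed in, with the robot touching nothing.
It also fails if it takes over 72 s, if anything falls off the work surface, if the arm or the gripper's body presses on something with over 40 N, if the wrist force passes 120 N, or if a joint passes its speed limit or range.

ROBOT

A 6-joint arm with a two-finger parallel gripper is mounted at the origin on a cart in front of the work surface, level with it; the furniture and walls round the work are solid. World frame = base frame: x ahead of the robot, y to its left, z up, the work surface at z = 0. Lengths are in m, angles in degrees, forces in N, time in s.
With the tool pointing down it reaches from about 0.35 to 0.925 m from the base axis. Payload 6.4 kg.
Tool frame: the origin (TCP) lies midway between the tips of the shut fingers; the grasp point (between the pads) lies 19 mm behind it; z points along the fingers, y is the line along which they close (so a half turn about z gives the same grasp; the last joint's range is limited). The gripper opens to 94 mm and grips with 3 to 60 N. Pads are 16 mm wide; open, the fingers measure 119 mm over their backs; the gripper's body (75 mm by 177 mm) begins 78 mm behind the grasp point.
Start: joints at [55.056, 14.043, 89.255, -0, 76.702, -9.975], TCP at [0.274, 0.589, 0.205] pointing down, gripper open.
Joint ranges: [-179.41, 179.41], [-58.25, 129.5], [7.25, 145.43], [-54.29, 234.29], [11.92, 165.04], [-157.13, 157.13]. Speed limits (degrees/s): [147.25, 147.25, 180, 180, 180, 180].

INTERFACE

Orientations are given as [roll, pitch, yaw] about the fixed x, y, z axes, in that order (R = Rz(yaw) Ry(pitch) Rx(roll)).
In Python, from workcell import robot, get_image, job gives the robot as it stands. The module is installed in compiled form; this text tells all that it offers.
- The arm moves only by the tool carry_out, never from a script. Its argument "rows" is a list of rows, each a list of 2 entries, a list of its own where there are three numbers: the shift along the tool's x, y, z normalised to -1 to 1, where 1 is 75 cm, then the turn, a rotation vector about the tool's x, y, z normalised to -1 to 1, where 1 is 90 degrees. A call has 1 to 12 rows; each row shifts and turns the commanded pose from where the row before left it, along the tool's axes as they then stand; what a row does not reach is not made up. A row lasts 1/10 s, in which the tool goes at most 50 mm and 8.59 degrees, less where a joint would pass 70% of its speed; a pose out of reach is approached as far as the arm can. A call with a number of a shift or a turn outside -1 to 1 is refused whole. A call with a gripper value outside its range is refused whole. "fingers" is the opening, from -1 (shut) to 1 (fully open), so that 0 is half open, set as the call begins (left out, the last holds). The fingers move at their own pace and stop on an object; "force" is the grip in N (left out, the last holds). Time passes only in rows, so rows that do not move let the fingers close. It gives the time, the measured TCP pose, the force, the opening and the grip force at its end, in the units of the state.
- robot.read_state(): the state, without advancing time (a new reading comes with each control period).
- get_image(name): name is "scene" or "top"; returns a dict with "frame" (420x560x3 uint8, blue, green, red), "K" (3x3 intrinsics, pixels), "k1" (the pictures are not rectified: a ray, as slopes to the right and down, at radius r is drawn at 1 + k1 r^2 times it, then the intrinsics apply), "R" (3x3) and "t" (3): a world point X has camera coordinates R X + t. Camera axes: x right, y down, z forward; pixel columns grow to the right and rows downward; lengths in m; the calibration is good to about 2 mm. A picture is of the moment at which its call begins. There is no depth.
- job.job_done(): hands the job in; it is judged then, once.
The state is a dict: "time": time; "qpos": joint angles; "joint_vel": joint speeds; "effort": joint torques, N m; "tcp_pos": TCP position; "tool_rot": TCP orientation; "wrist_force": force on the tool from outside, world axes, zero at the start; "moment": the same for the moment, N m; "gripper_width": finger opening in m; "grasp_force": force on a finger pad.
Only numpy, scipy, OpenCV 4.12 (cv2) and the standard library are available. Lean on these libraries where they do the work, as an engineer would, in place of code of your own. Each camera call takes 0.05 s, during which the arm holds its last target. There are 200 camera calls.

## Working session

There is one attempt and no reset: what is moved stays moved. The work goes in short steps, Python scripts to look and compute and a tool call to move; the robot and the scene stay as the last step left them, time stands still between calls to the robot, and variables do not carry over. Pictures are saved under pics/ and viewed, at most 10 in all, crops included, and the job is handed in when it is done.

Besides the shell and the picture viewer there is one more tool, called as name(argument=value, ...), one argument or row to a line, values as JSON. carry_out: Moves the arm, as the interface text tells. Its arguments: {"type":"object","properties":{"rows":{"type":"array"},"fingers":{"type":"number"},"force":{"type":"number"}},"required":["rows"]}

```bash
mkdir -p pics; cat > h.py <<'E'
import numpy as np, cv2
from workcell import robot, get_image, job
from scipy.spatial.transform import Rotation as Ro
def K4(im): return np.array([im["k1"],0,0,0,0],float)
def ray(im,uv):
    # returns origin, dir ; k1 only
    K=np.array(im["K"]);R=np.array(im["R"]);t=np.array(im["t"])
    p=cv2.undistortPointsIter(np.array([[uv]],float),K,K4(im),None,None,(3,50,1e-10))[0,0]
    return -R.T@t, R.T@np.array([p[0],p[1],1.])
def onz(im,uv,z):
    o,d=ray(im,uv); return o+d*(z-o[2])/d[2]
def tri(a,ua,b,ub):
    o1,d1=ray(a,ua);o2,d2=ray(b,ub)
    d1/=np.linalg.norm(d1);d2/=np.linalg.norm(d2)
    s=np.linalg.lstsq(np.c_[d1,-d2],o2-o1,rcond=None)[0]
    p,q=o1+s[0]*d1,o2+s[1]*d2
    return (p+q)/2,np.linalg.norm(p-q)
def proj(im,X):
    R=np.array(im["R"]);t=np.array(im["t"])
    return cv2.projectPoints(np.atleast_2d(X).astype(float),cv2.Rodrigues(R)[0],t,np.array(im["K"]),K4(im))[0][:,0]
def save(im,n,crop=None,s=1):
    f=im["frame"]
    if crop: f=f[crop[1]:crop[3],crop[0]:crop[2]]
    cv2.imwrite("pics/"+n,cv2.resize(f,None,fx=s,fy=s,interpolation=cv2.INTER_CUBIC))
E
python3 - <<'E'
from h import *
a=get_image("scene");b=get_image("top")
save(a,"s0.png",s=1.42);save(b,"t0.png",s=1.42)
for i in(a,b):print(i["K"],i["k1"],-np.array(i["R"]).T@i["t"],np.array(i["R"]).round(3))
print(robot.read_state())
E
```

```text
[[387.42135243   0.         285.41802394]
 [  0.         387.42135243 205.79016232]
 [  0.           0.           1.        ]] -0.10098882228761463 [-0.27076312 -0.56166849  0.67146989] [[ 0.527 -0.85   0.011]
 [-0.425 -0.275 -0.862]
 [ 0.736  0.45  -0.506]]
[[415.55485293   0.         289.7669909 ]
 [  0.         415.55485293 211.47103212]
 [  0.           0.           1.        ]] -0.002032896000912371 [ 0.33828322 -0.0578662   1.29410416] [[-0.015 -1.    -0.001]
 [-0.986  0.015 -0.163]
 [ 0.163 -0.001 -0.987]]
{'time': 0.1, 'qpos': array([ 5.50560624e+01,  1.40781198e+01,  8.93175472e+01, -7.91737216e-04,
        7.67021926e+01, -9.97435435e+00]), 'joint_vel': array([-0.05008776, -0.07209768, -0.12832188, -0.03922769, -0.02120509,
       -0.04582512]), 'effort': array([-4.24559821e-04, -4.16917062e+01, -3.15526307e+01,  6.86733588e-02,
        3.09465139e-02, -3.42309750e-05]), 'tcp_pos': array([0.27406374, 0.58880017, 0.20448142]), 'tool_rot': array([-1.79903486e+02, -1.61914293e-02,  1.55030586e+02]), 'wrist_force': array([-0.36740421,  0.32470365, -0.14603117]), 'moment': array([ 0.01070298, -0.01464993, -0.01334024]), 'grasp_force': 0.0, 'gripper_width': 0.09392432507333727}
```

View pics/s0.png

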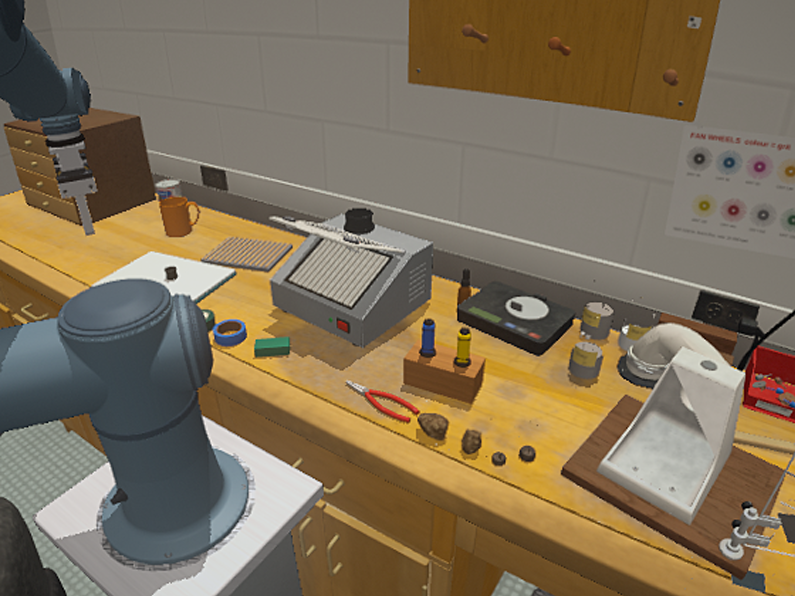

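View pics/t0.png

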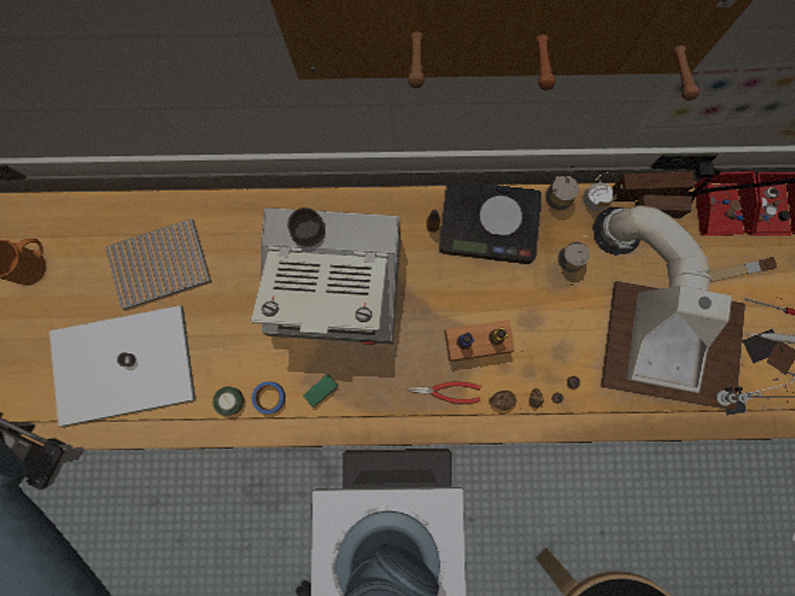

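The cover stands open, nearly level. The yellow driver is at about (463,345) in the scene picture and (499,337) in the top picture, both at 1.42x. The unit is centred near (330,275) in the top picture. Next I'll look closer at the unit and the block together.

```bash
python3 - <<'E'
from h import *
a=get_image("scene");b=get_image("top")
fa,fb=a["frame"],b["frame"]
A=cv2.resize(fa[140:250,185:310],(0,0),fx=3.2,fy=3.2,interpolation=3)
B=cv2.resize(fb[140:250,172:290],(0,0),fx=3.2,fy=3.2,interpolation=3)
C=cv2.resize(fa[215:290,275:350],(0,0),fx=3.2,fy=3.2,interpolation=3)
D=cv2.resize(fb[220:260,305:370],(0,0),fx=3.2,fy=3.2,interpolation=3)
W=np.zeros((600,800,3),np.uint8)
for im,(x,y) in((A,(0,0)),(B,(410,0)),(C,(0,355)),(D,(410,355))): W[y:y+im.shape[0],x:x+im.shape[1]]=im
cv2.imwrite("pics/c1.png",W)
for n,i in(("a",a),("b",b)):
    h=cv2.cvtColor(i["frame"],cv2.COLOR_BGR2HSV)
    for nm,lo,hi in(("yellow",(23,150,60),(33,255,255)),("blue",(105,120,30),(125,255,255))):
        m=cv2.inRange(h,lo,hi);k,l,s,c=cv2.connectedComponentsWithStats(m)
        print(n,nm,[(s[j].tolist(),c[j].round(1).tolist()) for j in range(1,k) if s[j][4]>15][:8])
E
```

```text
a yellow [([492, 142, 8, 6, 32], [495.7, 144.4]), ([322, 233, 10, 23, 155], [325.8, 244.4])]
a blue [([150, 225, 23, 18, 107], [161.1, 233.5]), ([297, 227, 9, 19, 116], [301.0, 236.9])]
b yellow []
b blue [([178, 269, 22, 22, 97], [189.5, 279.0])]
```

View pics/c1.png

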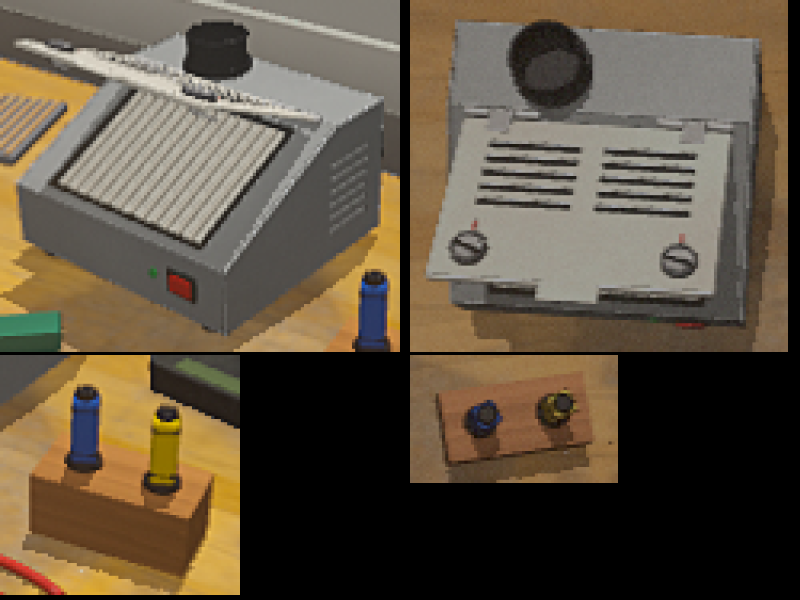

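Unit corners, both screws and both driver caps are readable: in the crop the screws are at (468,247) and (679,261), the yellow cap at (563,401). Now I'll compute positions from them.

```bash
python3 - <<'E'
from h import *
a=get_image("scene");b=get_image("top")
A=lambda x,y:((x+.5)/3.2+184.5,(y+.5)/3.2+139.5)
B=lambda x,y:((x-409.5)/3.2+171.5,(y+.5)/3.2+139.5)
C=lambda x,y:((x+.5)/3.2+274.5,(y-354.5)/3.2+214.5)
D=lambda x,y:((x-409.5)/3.2+304.5,(y-354.5)/3.2+219.5)
P={}
for n,uv,z in(("BR",B(760,38),.156),("BL",B(456,22),.156),("FR",B(743,323),.078),("FL",B(452,303),.078),("yel",D(563,401),.133),("blu",D(486,412),.133),
 ("blkLT",D(441,394),.06),("blkRT",D(583,375),.06)):
    P[n]=onz(b,uv,z);print(n,P[n].round(4))
for n,uv,z in(("FR",A(222,277),.078),("BR",A(381,98),.156),("FL",A(20,188),.078),("yel",C(167,410),.133),("blu",C(88,390),.133),
 ("blkR",C(213,478),.06),("blkL",C(30,480),.06),("blkF",C(182,520),.06)):
    print("scene",n,onz(a,uv,z).round(4))
for n,u,v in(("FR",A(222,277),B(743,323)),("BR",A(381,98),B(760,38)),("FL",A(20,188),B(452,303)),("coverFL",A(18,43),B(428,277)),("coverFR",A(320,120),B(712,301)),("yel",C(167,410),D(563,401)),("blu",C(88,390),D(486,412))):
    p,e=tri(a,u,b,v);print("tri",n,p.round(4),round(e,4))
# screws: rays in top
o,d=ray(b,B(468,247));print("sl",(d/-d[2]).round(4));o,d=ray(b,B(679,261));print("sr",(d/-d[2]).round(4))
E
```

```text
BR [ 0.6996 -0.0373  0.156 ]
BL [0.7185 0.2333 0.156 ]
FR [ 0.4534 -0.0172  0.078 ]
FL [0.4759 0.25   0.078 ]
yel [ 0.4634 -0.2346  0.133 ]
blu [ 0.4548 -0.1668  0.133 ]
blkLT [ 0.4796 -0.1321  0.06  ]
blkRT [ 0.4954 -0.2654  0.06  ]
scene FR [ 0.4497 -0.0202  0.078 ]
scene BR [ 0.6961 -0.0361  0.156 ]
scene FL [0.4702 0.2381 0.078 ]
scene yel [ 0.4598 -0.2363  0.133 ]
scene blu [ 0.4512 -0.1709  0.133 ]
scene blkR [ 0.491  -0.2679  0.06  ]
scene blkL [ 0.4089 -0.144   0.06  ]
scene blkF [ 0.4292 -0.2701  0.06  ]
tri FR [ 0.4538 -0.0171  0.0746] 0.0001
tri BR [ 0.6991 -0.0361  0.155 ] 0.0029
tri FL [0.4783 0.2502 0.0705] 0.0046
tri coverFL [0.4812 0.2309 0.2285] 0.0027
tri coverFR [ 0.4844 -0.0388  0.2199] 0.0987
tri yel [ 0.4636 -0.2348  0.1303] 0.0004
tri blu [ 0.4555 -0.1677  0.1293] 0.0014
sl [ 0.1558  0.2421 -1.    ]
sr [ 0.1426  0.0816 -1.    ]
```

carry_out(
  rows=[
    [[0, 0, -0.045], [0, 0, -0.076]],
    [[0, 0, -0.045], [0, 0, -0.076]],
    [[0, 0, -0.045], [0, 0, -0.076]],
    [[-0.0316, -0.0554, 0], [0, 0, 0]],
    [[-0.0316, -0.0554, 0], [0, 0, 0]],
    [[-0.0316, -0.0554, 0], [0, 0, 0]],
    [[-0.0316, -0.0554, 0], [0, 0, 0]],
    [[-0.0316, -0.0554, 0], [0, 0, 0]],
    [[-0.0316, -0.0554, 0], [0, 0, 0]],
    [[-0.0316, -0.0554, 0], [0, 0, 0]],
    [[-0.0316, -0.0554, 0], [0, 0, 0]],
  ],
  fingers=-1,
  force=20,
)

```text
time: 1.4
tcp_pos: [0.438, 0.2414, 0.3069]
tool_rot: [180.0, 0.0, 175.6]
wrist_force: [0.8, 1.5, 0.3]
gripper_width: 0.0095
grasp_force: 0.0
```

carry_out(
  rows=[
    [[-0.0316, -0.0554, 0], [0, 0, 0]],
    [[-0.0316, -0.0554, 0], [0, 0, 0]],
    [[-0.0316, -0.0554, 0], [0, 0, 0]],
    [[0, 0, 0], [0, 0, 0]],
  ],
)

```text
time: 1.8
tcp_pos: [0.5004, 0.1091, 0.3065]
tool_rot: [-179.9, 0.0, 175.2]
wrist_force: [-0.1, 0.6, -0.5]
gripper_width: 0.0005
grasp_force: 0.0
```

carry_out(
  rows=[
    [[0, 0, 0.05], [0, 0, 0]],
    [[0, 0, 0.05], [0, 0, 0]],
    [[0, 0, 0.02], [0, 0, 0]],
    [[0, 0, 0.02], [0, 0, 0]],
    [[0, 0, 0.02], [0, 0, 0]],
    [[0, 0, 0.02], [0, 0, 0]],
    [[0, 0, 0.02], [0, 0, 0]],
    [[0, 0, 0.02], [0, 0, 0]],
  ],
)

```text
time: 2.6
tcp_pos: [0.4995, 0.1134, 0.1412]
tool_rot: [180.0, 0.1, 175.6]
wrist_force: [1.3, -0.5, 1.6]
gripper_width: 0.0006
grasp_force: 0.5
```

carry_out(
  rows=[
    [[0, 0, 0.01], [0, 0, 0]],
    [[0, 0, 0.01], [0, 0, 0]],
    [[0, 0, 0.005], [0, 0, 0]],
    [[0, 0, 0], [0, 0, 0]],
  ],
)

```text
time: 3.0
tcp_pos: [0.4986, 0.1133, 0.1225]
tool_rot: [-180.0, -0.1, 175.5]
wrist_force: [0.5, 0.9, 0.6]
gripper_width: 0.0004
grasp_force: 0.0
```

carry_out(
  rows=[
    [[0, 0, 0.006], [0, 0, 0]],
    [[0, 0, 0.006], [0, 0, 0]],
    [[0, 0, 0.004], [0, 0, 0]],
    [[0, 0, 0.004], [0, 0, 0]],
    [[0, 0, 0], [0, 0, 0]],
  ],
)

```text
time: 3.5
tcp_pos: [0.4984, 0.1134, 0.1074]
tool_rot: [-180.0, -0.1, 175.5]
wrist_force: [0.3, -0.3, -0.0]
gripper_width: 0.0004
grasp_force: 0.0
```

```bash
python3 - <<'E'
from h import *
a=get_image("scene");b=get_image("top")
A=cv2.resize(a["frame"][140:250,185:310],(0,0),fx=3.2,fy=3.2,interpolation=3)
B=cv2.resize(b["frame"][140:250,172:290],(0,0),fx=3.2,fy=3.2,interpolation=3)
cv2.imwrite("pics/c2.png",np.hstack([A,B]));print(robot.read_state()["wrist_force"])
E
```

```text
[0.44143313 0.1008149  0.81432176]
```

View pics/c2.png

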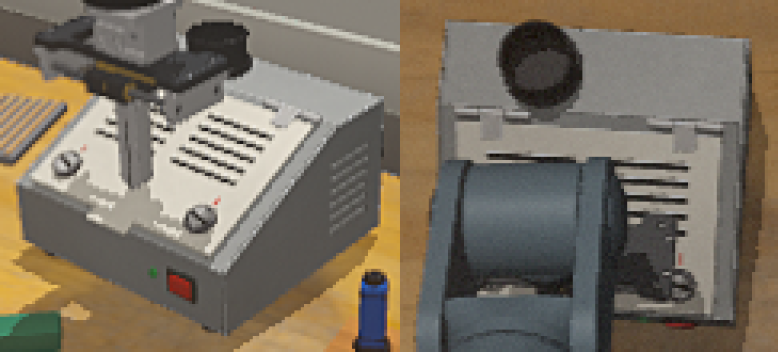

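The cover lies nearly shut on the slope, with the fingers over it. I'll press down until a force builds up.

carry_out(
  rows=[
    [[0, 0, 0.004], [0, 0, 0]],
    [[0, 0, 0.003], [0, 0, 0]],
    [[0, 0, 0], [0, 0, 0]],
  ],
)

```text
time: 3.9
tcp_pos: [0.4998, 0.1134, 0.1046]
tool_rot: [-180.0, 0.1, 175.6]
wrist_force: [-4.4, 0.3, 11.1]
gripper_width: 0.0008
grasp_force: 5.7
```

carry_out(
  rows=[
    [[0, 0, 0.003], [0, 0, 0]],
    [[0, 0, 0.003], [0, 0, 0]],
    [[0, 0, 0], [0, 0, 0]],
  ],
)

```text
time: 4.2
tcp_pos: [0.5002, 0.1134, 0.1038]
tool_rot: [-180.0, 0.0, 175.6]
wrist_force: [-15.7, -2.1, 33.9]
gripper_width: 0.0002
grasp_force: 18.9
```

carry_out(
  rows=[
    [[0, 0, -0.03], [0, 0, 0]],
    [[0, 0, -0.0667], [0, 0, 0]],
    [[0, 0, -0.0667], [0, 0, 0]],
    [[0, 0, -0.0667], [0, 0, 0]],
    [[0, 0, -0.0667], [0, 0, 0]],
    [[0, 0, 0], [0, 0, 0]],
  ],
)

```text
time: 4.8
tcp_pos: [0.5021, 0.1134, 0.3293]
tool_rot: [179.9, 0.8, 175.6]
wrist_force: [0.6, 0.4, -0.1]
gripper_width: 0.0004
grasp_force: 0.0
```

```bash
python3 - <<'E'
from h import *
a=get_image("scene");b=get_image("top")
A=cv2.resize(a["frame"][225:275,290:345],(0,0),fx=9,fy=9,interpolation=3)[:440]
B=cv2.resize(b["frame"][222:247,335:365],(0,0),fx=9,fy=9,interpolation=3)
T=cv2.resize(a["frame"][140:250,185:310],(0,0),fx=2.3,fy=2.3,interpolation=3)
W=np.zeros((560,800,3),np.uint8);W[:440,:495]=A;W[:225,500:770]=B;W[230:230+T.shape[0],500:500+T.shape[1]]=T
cv2.imwrite("pics/c3.png",W)
E
```

```text
(no output)
```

View pics/c3.png

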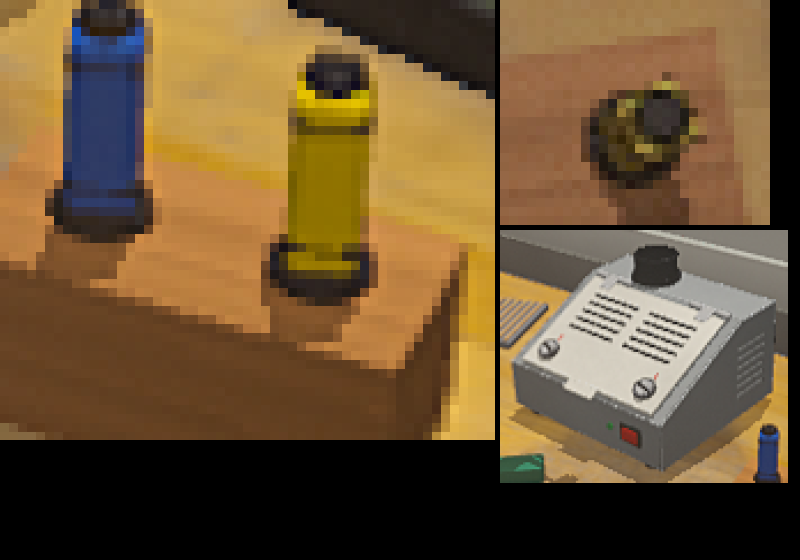

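The cover lies shut on the slope. The driver handle's faces are turned about 32° from world x, judged from the corners of its lip near (668,83) and (697,138) in the composite. Moving above it now.

carry_out(
  rows=[
    [[0.0022, -0.0585, 0.012], [0, 0, 0]],
    [[0.0022, -0.0585, 0.012], [0, 0, 0]],
    [[0.0022, -0.0585, 0.012], [0, 0, 0]],
    [[0.0022, -0.0585, 0.012], [0, 0, 0]],
    [[0.0022, -0.0585, 0.012], [0, 0, 0]],
    [[0.0022, -0.0585, 0.012], [0, 0, 0]],
    [[0.0022, -0.0585, 0.012], [0, 0, 0]],
    [[0.0022, -0.0585, 0.012], [0, 0, 0]],
  ],
  fingers=0.15,
)

```text
time: 5.7
tcp_pos: [0.4568, -0.2364, 0.2455]
tool_rot: [179.8, -0.2, 175.5]
wrist_force: [0.3, 0.3, 0.2]
gripper_width: 0.0541
grasp_force: 0.0
```

carry_out(
  rows=[
    [[0, 0, 0], [0, 0, 0.085]],
    [[0, 0, 0], [0, 0, 0.085]],
    [[0, 0, 0], [0, 0, 0.085]],
    [[0, 0, 0], [0, 0, 0.085]],
    [[0, 0, 0], [0, 0, 0.085]],
    [[0, 0, 0], [0, 0, 0.085]],
    [[0, 0, 0], [0, 0, 0.085]],
    [[0, 0, 0], [0, 0, 0]],
  ],
)

```text
time: 6.5
tcp_pos: [0.4574, -0.2347, 0.246]
tool_rot: [-179.9, -0.3, 122.0]
wrist_force: [0.2, -0.3, 0.4]
gripper_width: 0.0538
grasp_force: 0.0
```

```bash
cat >> h.py <<'E'
def plan(pos,rot=None):
    s=robot.read_state();R=Ro.from_euler('xyz',s["tool_rot"],degrees=True)
    d=R.inv().apply(np.array(pos)-s["tcp_pos"])
    print("tcp",s["tcp_pos"].round(4),"rot",s["tool_rot"].round(1),"q",s["qpos"].round(1))
    print("shift/0.75",(d/.75).round(4),"mm",(d*1e3).round(1))
    if rot is not None:
        w=(R.inv()*Ro.from_euler('xyz',rot,degrees=True)).as_rotvec(degrees=True);print("turn/90",(w/90).round(4),"deg",w.round(1))
E
python3 - <<'E'
from h import *
plan((.462,-.2355,.083),(180,0,122))
a=get_image("scene")
print(proj(a,[[.462,-.2355,.133],[.462,-.2355,.067]]))
save(a,"c4.png",(260,150,380,290),4.2)
E
```

```text
tcp [ 0.4574 -0.2347  0.246 ] rot [-179.9   -0.3  122. ] q [-39.8  -6.2 106.3   0.   80.2 -71.8]
shift/0.75 [-0.0052  0.005   0.2172] mm [ -3.9   3.7 162.9]
turn/90 [-0.0009 -0.0028  0.0002] deg [-0.1 -0.3  0. ]
[[326.95762163 231.32022893]
 [325.22648846 252.61204198]]
```

View pics/c4.png

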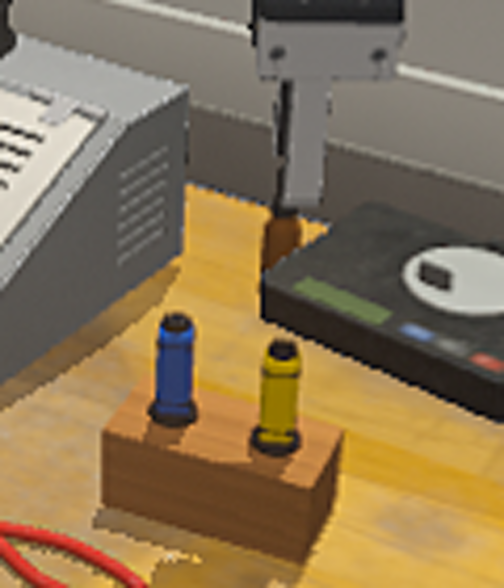

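The gripper stands above the yellow driver with its fingers open, and the block lies below at about (275,440). Descending and gripping.

carry_out(
  rows=[
    [[-0.0052, 0.005, 0.045], [0, 0, 0]],
    [[0, 0, 0.045], [0, 0, 0]],
    [[0, 0, 0.045], [0, 0, 0]],
    [[0, 0, 0.045], [0, 0, 0]],
    [[0, 0, 0.037], [0, 0, 0]],
    [[0, 0, 0], [0, 0, 0]],
  ],
)

```text
time: 7.15
tcp_pos: [0.4603, -0.2341, 0.0809]
tool_rot: [-179.8, -0.6, 122.1]
wrist_force: [-0.7, 0.1, -0.1]
gripper_width: 0.0543
grasp_force: 0.0
```

carry_out(
  rows=[
    [[0, 0, 0], [0, 0, 0]],
    [[0, 0, 0], [0, 0, 0]],
    [[0, 0, 0], [0, 0, 0]],
    [[0, 0, 0], [0, 0, 0]],
    [[0, 0, 0], [0, 0, 0]],
    [[0, 0, 0], [0, 0, 0]],
  ],
  fingers=-1,
  force=25,
)

```text
time: 7.75
tcp_pos: [0.4644, -0.2374, 0.0872]
tool_rot: [180.0, 0.1, 122.0]
wrist_force: [0.3, 1.8, 6.3]
gripper_width: 0.0232
grasp_force: 24.0
```

carry_out(
  rows=[
    [[0, 0, 0], [0, 0, 0]],
    [[0, 0, 0], [0, 0, 0]],
    [[0, 0, -0.02], [0, 0, 0]],
    [[0, 0, -0.04], [0, 0, 0]],
    [[0, 0, -0.06], [0, 0, 0]],
    [[0, 0, -0.06], [0, 0, 0]],
    [[0, 0, -0.04], [0, 0, 0]],
    [[0, 0, 0], [0, 0, 0]],
    [[0, 0, 0], [0, 0, 0]],
  ],
  force=50,
)

```text
time: 8.65
tcp_pos: [0.4635, -0.2367, 0.2511]
tool_rot: [180.0, 0.0, 122.0]
wrist_force: [-0.1, -1.1, -1.2]
gripper_width: 0.0229
grasp_force: 48.2
```

```bash
python3 - <<'E'
from h import *
plan((.462,-.2355,.25),(180,0,122))
a=get_image("scene");b=get_image("top")
s=robot.read_state();print(s["gripper_width"],s["wrist_force"])
p=proj(a,s["tcp_pos"])[0].astype(int);q=proj(b,s["tcp_pos"])[0].astype(int);print(p,q)
A=cv2.resize(a["frame"][p[1]-45:p[1]+45,p[0]-35:p[0]+35],(0,0),fx=6,fy=6,interpolation=3)
B=cv2.resize(b["frame"][q[1]-45:q[1]+45,q[0]-30:q[0]+30],(0,0),fx=6,fy=6,interpolation=3)
cv2.imwrite("pics/c5.png",np.hstack([A,B]))
E
```

```text
tcp [ 0.4635 -0.2367  0.2511] rot [180.   0. 122.] q [-39.5  -5.7 105.3  -0.   80.4 -71.6]
shift/0.75 [ 0.0025 -0.0009  0.0014] mm [ 1.8 -0.7  1.1]
turn/90 [0.0001 0.0002 0.0001] deg [0. 0. 0.]
0.022904345912788688 [ 0.23213921 -0.08932175 -1.3871046 ]
[330 190] [359 229]
```

View pics/c5.png

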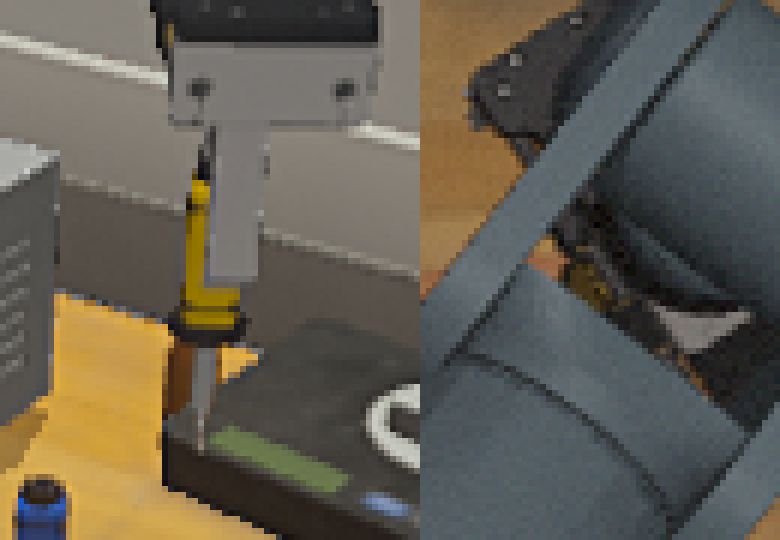

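```bash
cat >> h.py <<'E'
def inplane(im,uv,off=0.,ax=1):
    "pixel ray met with plane tool-axis=off, in tool frame mm"
    s=robot.read_state();R=Ro.from_euler('xyz',s["tool_rot"],degrees=True)
    o,d=ray(im,uv);o=R.inv().apply(o-s["tcp_pos"]);d=R.inv().apply(d)
    return ((o+d*(off-o[ax])/d[ax])*1e3).round(1)
E
python3 - <<'E'
from h import *
a=get_image("scene");A=lambda x,y:((x+.5)/6+294.5,(y+.5)/6+144.5)
print("finger corners",inplane(a,A(206,280),-.024),inplane(a,A(258,284),-.024))
for n,x,y in(("tip",201,452),("shaft top",205,345),("guardL",167,325),("guardR",248,325),("handleL low",181,300),("handleR low",242,300),("handle top",203,180),("blade top",203,408)):print(n,inplane(a,A(x,y)))
# blade edges per row
f=a["frame"].astype(int)
for r in range(200,222): print(r,f[r,322:336].sum(1)//3)
E
```

```text
finger corners [  7.  -24.   -9.7] [-12.8 -24.   -8.3]
tip [-0.   0.  82.2]
shaft top [ 1.9 -0.  32.2]
guardL [17.6  0.  23.4]
guardR [-14.4   0.   22.9]
handleL low [12.8  0.  12.1]
handleR low [-11.1   0.   11.8]
handle top [  7.8   0.  -39.8]
blade top [ 0.6  0.  61.3]
200 [101  19  29  36  51  59  60  60  64  65  62  38  28  37]
201 [144  78  25  33  37  35  35  36  38  35  35  28  21  28]
202 [159 105  38  33  29  32  35  36  32  29  20  18  55 104]
203 [135  71  51  54  52  70  37  38  36  43 101 151 150 155]
204 [124  41  54  59  64 100  99 103  80  73 154 159 156 156]
205 [124  40  52  56  66 105 110 111  81  72 160 151 152 155]
206 [102  41  51  52  65 105 107 107  77  83 159 153 151 102]
207 [ 90  42  52  52  64 105 109 108  66  89 160 120 101  57]
208 [ 92  43  52  53  65 106 110 105  60  76 107  69  59  64]
209 [ 70  44  49  52  72 107 109 107  93  70  65  64  65  66]
210 [ 60  45  50  52  72 107 109 104  76  67  68  68  67  66]
211 [ 61  43  48  54  80 108 109 102  65  69  70  68  67  67]
212 [ 60  44  48  51  85 108 108 105  65  67  69  69  69  72]
213 [ 36  40  48  70  80 115 108 104  67  69  68  68  69  70]
214 [ 30  80  67  70  75 119 123  76  71  72  70  69  70  69]
215 [ 69  75  71  68  75 127 128  64  70  74  72  74  67  69]
216 [ 56  73  72  70  75 119  87  65  67  70  86  98  86  72]
217 [ 25  59  78  75  76 102  67  70  84  97  99 102 100  96]
218 [ 20  40  50  55  69  96  70  79  93 105 104 101 100 100]
219 [ 20  33  33  33  64 148  62  76  77  82  96 103 101 101]
220 [ 20  34  38  32  59 144  37  53  66  76  83  87 100 104]
221 [18 36 38 36 40 77 31 36 44 47 55 70 81 79]
```

```bash
python3 - <<'E'
from h import *
a=get_image("scene");b=get_image("top")
A=cv2.resize(a["frame"][180:232,190:270],(0,0),fx=5,fy=5,interpolation=3)
B=cv2.resize(b["frame"][205:250,175:285],(0,0),fx=5,fy=5,interpolation=3)
print(A.shape,B.shape)
W=np.zeros((A.shape[0]+B.shape[0],550,3),np.uint8);W[:A.shape[0],:A.shape[1]]=A;W[A.shape[0]:,:B.shape[1]]=B
cv2.imwrite("pics/c6.png",W)
f=a["frame"].astype(int)
print(inplane(a,(327.0,221.3)),inplane(a,(327.2,217)),inplane(a,(328.2,209)),inplane(a,(328.3,205)))
for r in range(186,203,2): print(r,f[r,320:344].sum(1)//3)
E
```

```text
(260, 400, 3) (225, 550, 3)
[ 2.7  0.  86.7] [ 3.1  0.  74.4] [ 2.3  0.  51.8] [ 2.8  0.  40.7]
186 [ 80  81  81  81  81  87  87  89  97  99 122 120 119 119 119 119 123 124
  77  81  80  74  79  73]
188 [ 79  80  80  81  79  54  87  90  97 113 122 119 119 119 119 120 118  87
  78  81  81  81  82  81]
190 [ 79  77  79  79  79  61  87  89  96 115 120 120 120 119 120 121 121  97
  76  79  79  80  79  79]
192 [ 75  77  77  77  79  75  87  90  96 113 103 107 107 108 109 110 108  69
  77  79  79  79  79  78]
194 [75 76 76 75 80 84 87 89 92 97 96 96 96 93 61 75 76 77 78 77 77 77 77 77]
196 [74 75 75 77 76 52 76 80 91 91 92 93 90 73 68 77 76 76 76 77 76 76 76 76]
198 [107 107  55  30  48  91  86  87  81  81  79  82  79  80  56  79  76  74
  74  74  74  75  75  76]
200 [150 156  90  21  32  43  52  60  61  64  65  66  65  38  27  37  77  75
  74  74  75  76  74  71]
202 [147 152 159  98  31  29  32  32  36  34  33  28  23  14  36 106  76  53
  69  70  67  66  67  66]
```

View pics/c6.png

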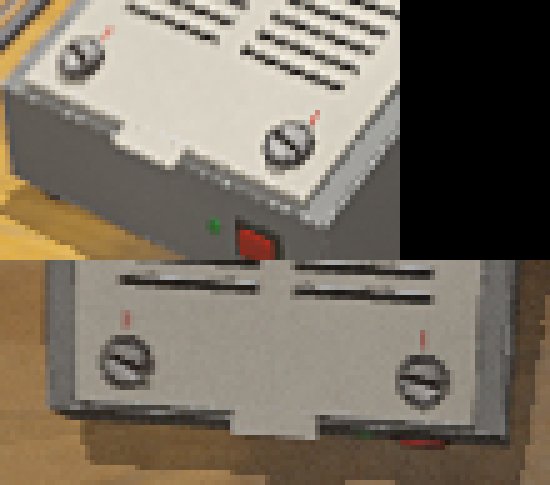

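The driver hangs straight in the grip and the blade's flat lies along the tool's y. The screws are at (82,58) and (288,143) in the upper crop, and at (127,361) and (423,381) in the lower. The slots look turned about 10° clockwise from the free edge. Now triangulating the screws.

```bash
cat >> h.py <<'E'
YAW=-4.5
def toolrot(extra=0,yaw=None):
    y=YAW if yaw is None else yaw
    c,s=np.cos(np.radians(25)),np.sin(np.radians(25))
    M=np.array([[-c,0,s],[0,1,0],[-s,0,-c]])
    return Ro.from_euler('z',y,degrees=True)*Ro.from_matrix(M)*Ro.from_euler('z',extra,degrees=True)
E
python3 - <<'E'
from h import *
a=get_image("scene");b=get_image("top")
f=lambda x,y:((x+.5)/5+189.5,(y+.5)/5+179.5)
g=lambda x,y:((x+.5)/5+174.5,(y-259.5)/5+204.5)
for n,u,v in(("L",f(82,58),g(127,361)),("R",f(288,143),g(423,381))):
    p,e=tri(a,u,b,v);print(n,p.round(4),round(e,4),"top@.106",onz(b,v,.106).round(4),"scene",onz(a,u,.106).round(4))
    m=np.float32(b["frame"]).mean(2);c=np.array(v)
    yy,xx=np.mgrid[:420,:560];w=np.where((np.hypot(xx-c[0],yy-c[1])<3.6),np.clip(95-m,0,None),0)
    X=np.c_[xx[w>0],yy[w>0]];C=np.cov(X.T,aweights=w[w>0]);ev,V=np.linalg.eigh(C);d=V[:,1];print("ang img",np.degrees(np.arctan(d[1]/d[0])),ev, m[int(c[1])-4:int(c[1])+6,int(c[0])-5:int(c[0])+7].astype(int).tolist())
print(toolrot().as_euler('xyz',degrees=True), toolrot(10).as_euler('xyz',degrees=True))
E
```

```text
L [0.5007 0.2005 0.1007] 0.0011 top@.106 [0.4997 0.1998 0.106 ] scene [0.4939 0.193  0.106 ]
ang img 18.05298631985421 [0.87568381 4.20137995] [[147, 146, 112, 74, 76, 72, 64, 115, 144, 149, 147, 146], [149, 114, 84, 65, 50, 58, 74, 54, 84, 138, 148, 148], [115, 89, 109, 128, 131, 122, 101, 75, 58, 84, 139, 150], [103, 77, 100, 119, 129, 133, 137, 128, 83, 41, 141, 152], [91, 75, 50, 28, 79, 126, 123, 119, 96, 62, 107, 146], [93, 120, 147, 101, 44, 27, 46, 110, 77, 54, 80, 138], [72, 111, 135, 148, 147, 92, 42, 30, 50, 48, 76, 143], [116, 79, 118, 130, 142, 160, 134, 84, 74, 70, 96, 143], [115, 69, 60, 127, 136, 143, 164, 134, 89, 110, 142, 148], [153, 114, 67, 48, 61, 61, 72, 63, 56, 96, 139, 148]]
R [0.486  0.0293 0.102 ] 0.0001 top@.106 [0.4855 0.0291 0.106 ] scene [0.4807 0.0251 0.106 ]
ang img 16.133811905746235 [0.17600804 4.59560463] [[147, 149, 112, 61, 51, 65, 72, 61, 134, 150, 141, 145], [149, 112, 76, 56, 56, 55, 65, 65, 56, 102, 141, 147], [126, 83, 63, 124, 143, 133, 122, 113, 81, 61, 139, 145], [103, 92, 102, 123, 133, 126, 125, 121, 94, 62, 79, 132], [95, 40, 35, 25, 30, 78, 115, 116, 101, 88, 82, 135], [95, 125, 118, 82, 45, 34, 33, 15, 56, 62, 59, 132], [96, 67, 125, 144, 153, 150, 106, 53, 41, 72, 86, 134], [117, 80, 118, 129, 139, 147, 164, 162, 120, 84, 96, 136], [150, 101, 45, 61, 118, 131, 145, 82, 46, 77, 133, 143], [148, 150, 96, 62, 60, 84, 68, 79, 64, 135, 146, 142]]
[-180.    25.   175.5] [175.37066173  24.59476659 164.49033928]
```

```bash
cat >> h.py <<'E'
SL={'L':np.array([.5027,.2002,.0985]),'R':np.array([.488,.0291,.0985])}
TIP=np.array([.0045,0,.080])
def hover(k,h,extra,yaw=-4.8):
    R=toolrot(extra,yaw);n=-R.as_matrix()[:,2]
    p=SL[k]+n*h-R.apply(TIP);e=R.as_euler('xyz',degrees=True);print("target",p.round(4),e.round(1))
    s=robot.read_state();w=(Ro.from_euler('xyz',s["tool_rot"],degrees=True).inv()*R).as_rotvec(degrees=True)
    d=R.inv().apply(p-s["tcp_pos"]);print("q",s["qpos"].round(1),"turn/90",(w/90).round(4),"THEN shift/.75 in new frame",(d/.75).round(4))
E
python3 -c "
from h import *
hover('R',.03,11)"
```

```text
target [0.4456 0.0318 0.2001] [174.9  24.5 163.1]
q [-39.5  -5.6 105.3  -0.   80.4 -71.5] turn/90 [-0.1509 -0.2422 -0.4614] THEN shift/.75 in new frame [0.1426 0.3335 0.0374]
```

carry_out(
  rows=[
    [[0, 0, 0], [-0.0252, -0.0404, -0.0769]],
    [[0, 0, 0], [-0.0252, -0.0404, -0.0769]],
    [[0, 0, 0], [-0.0252, -0.0404, -0.0769]],
    [[0, 0, 0], [-0.0252, -0.0404, -0.0769]],
    [[0, 0, 0], [-0.0252, -0.0404, -0.0769]],
    [[0, 0, 0], [-0.0252, -0.0404, -0.0769]],
    [[0, 0, 0], [0, 0, 0]],
  ],
)

```text
time: 9.7
tcp_pos: [0.4622, -0.2368, 0.2495]
tool_rot: [174.9, 24.5, 163.0]
wrist_force: [0.3, -0.1, -0.7]
gripper_width: 0.0229
grasp_force: 48.1
```

carry_out(
  rows=[
    [[0.0238, 0.0556, 0.0062], [0, 0, 0]],
    [[0.0238, 0.0556, 0.0062], [0, 0, 0]],
    [[0.0238, 0.0556, 0.0062], [0, 0, 0]],
    [[0.0238, 0.0556, 0.0062], [0, 0, 0]],
    [[0.0238, 0.0556, 0.0062], [0, 0, 0]],
    [[0.0238, 0.0556, 0.0062], [0, 0, 0]],
    [[0, 0, 0], [0, 0, 0]],
    [[0, 0, 0], [0, 0, 0]],
  ],
)

```text
time: 10.5
tcp_pos: [0.446, 0.0328, 0.2011]
tool_rot: [175.0, 24.6, 163.2]
wrist_force: [0.6, 0.3, -1.2]
gripper_width: 0.0229
grasp_force: 48.2
```

```bash
python3 - <<'E'
from h import *
hover('R',.03,11)
a=get_image("scene");b=get_image("top")
A=cv2.resize(a["frame"][160:230,215:285],(0,0),fx=8,fy=8,interpolation=3)
B=cv2.resize(b["frame"][210:240,240:280],(0,0),fx=5,fy=5,interpolation=3)
W=np.zeros((560,770,3),np.uint8);W[:,:560]=A;W[:150,565:765]=B
cv2.imwrite("pics/c7.png",W)
E
```

```text
target [0.4456 0.0318 0.2001] [174.9  24.5 163.1]
q [-12.5 -34.5 134.6   3.9  55.1 -88.3] turn/90 [0.     0.0011 0.0014] THEN shift/.75 in new frame [ 0.0007 -0.0015  0.0011]
```

View pics/c7.png

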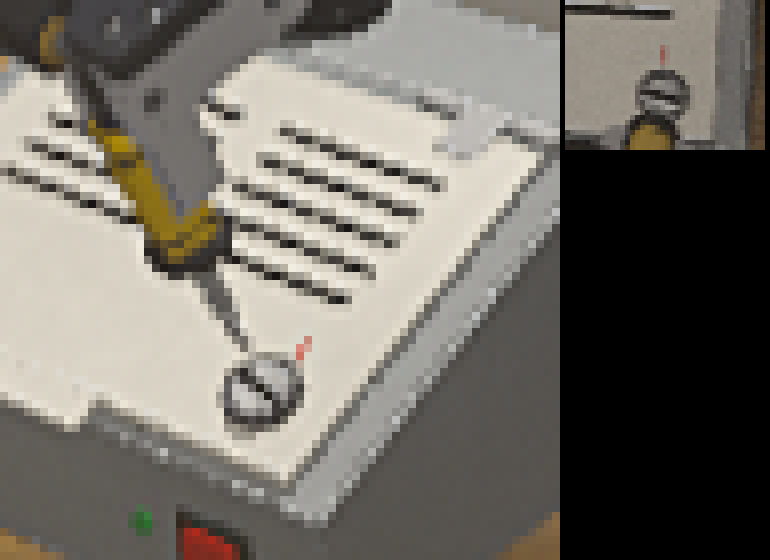

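The tip is at about (249,351) in the crop and the slot centre at (262,390), so the driver nearly points into the slot. I'll compare predicted with seen pixels.

```bash
python3 - <<'E'
from h import *
a=get_image("scene");b=get_image("top")
s=robot.read_state();R=Ro.from_euler('xyz',s["tool_rot"],degrees=True);n=-R.as_matrix()[:,2]
w=lambda p:s["tcp_pos"]+R.apply(np.array(p)/1e3)
for nm,im in(("scene",a),("top",b)):
    print(nm,"tip",proj(im,w([4.5,0,80]))[0].round(1),"guardbot",proj(im,w([4.5,0,28]))[0].round(1),"guardtop",proj(im,w([4.5,0,21]))[0].round(1),"head",proj(im,SL['R']+n*.005)[0].round(1))
    J=[(proj(im,w(np.array([4.5,0,80])+e))-proj(im,w([4.5,0,80])))[0].round(2) for e in np.eye(3)*10];print("px per 10mm x,y,z",J)
f=a["frame"].astype(int).sum(2)//3
for r in range(188,207): print(r,f[r,236:256].tolist())
g=b["frame"].astype(int)
print("top (r-b)");
for r in range(228,242): print(r,(g[r,248:270,2]-g[r,248:270,0]).tolist(), (g[r,248:270].sum(1)//3).tolist())
E
```

```text
scene tip [245.2 202.1] guardbot [239.  190.3] guardtop [238.2 188.6] head [247.1 207.9]
px per 10mm x,y,z [array([-2.56,  2.32]), array([-2.19, -1.55]), array([1.14, 2.18])]
top tip [259.1 231.1] guardbot [257.1 237.1] guardtop [256.8 238. ] head [259.2 228.8]
px per 10mm x,y,z [array([-0.83,  3.24]), array([-3.43, -0.89]), array([ 0.37, -1.11])]
188 [92, 91, 96, 83, 82, 89, 90, 71, 39, 68, 53, 96, 152, 158, 212, 232, 223, 210, 213, 201]
189 [95, 96, 76, 66, 92, 96, 87, 70, 44, 176, 157, 159, 57, 58, 124, 155, 187, 234, 226, 222]
190 [69, 65, 90, 93, 79, 71, 61, 62, 81, 230, 213, 212, 203, 154, 47, 22, 88, 152, 164, 212]
191 [50, 95, 101, 79, 55, 51, 51, 46, 69, 201, 236, 226, 222, 212, 204, 204, 160, 56, 55, 123]
192 [47, 77, 73, 53, 52, 51, 41, 69, 32, 94, 153, 165, 215, 232, 225, 224, 214, 202, 151, 101]
193 [34, 38, 39, 42, 43, 39, 61, 225, 210, 160, 56, 50, 128, 154, 175, 233, 230, 223, 210, 206]
194 [112, 57, 59, 124, 47, 89, 90, 207, 227, 212, 203, 153, 46, 18, 71, 150, 157, 179, 236, 223]
195 [204, 204, 206, 217, 144, 92, 95, 130, 225, 217, 216, 207, 201, 204, 160, 54, 40, 7
[... 3046 characters left out ...]
38 [9, 8, 8, 8, 2, 53, 77, 83, 83, 78, 78, 80, 74, 42, 8, 8, 5, 7, 7, 9, 6, 7] [109, 110, 114, 102, 58, 58, 93, 97, 98, 101, 95, 94, 92, 62, 88, 108, 89, 61, 65, 63, 67, 63]
239 [6, 5, 10, 8, 8, 79, 85, 81, 82, 80, 81, 79, 69, 44, 10, 6, 8, 9, 8, 6, 4, 7] [64, 87, 107, 98, 51, 89, 96, 101, 98, 96, 92, 95, 82, 46, 79, 107, 109, 111, 72, 87, 89, 80]
240 [5, 4, 6, 5, 5, 19, 56, 63, 77, 80, 79, 80, 69, 29, 5, 10, 8, 11, 5, 7, 6, 4] [38, 20, 81, 68, 34, 47, 73, 74, 93, 99, 94, 98, 81, 56, 99, 112, 110, 125, 74, 39, 38, 43]
241 [7, 11, 7, 5, 30, 87, 89, 71, 60, 76, 80, 80, 62, 21, 8, 9, 9, 7, 11, 9, 2, 4] [43, 29, 87, 49, 47, 101, 111, 88, 81, 91, 96, 90, 78, 51, 99, 114, 114, 100, 66, 45, 44, 47]
```

carry_out(
  rows=[
    [[0, -0.001, 0.01], [0, 0, 0]],
    [[0, 0, 0.01], [0, 0, 0]],
    [[0, 0, 0.006], [0, 0, 0]],
    [[0, 0, 0], [0, 0, 0]],
  ],
)

```text
time: 11.1
tcp_pos: [0.4536, 0.0298, 0.1819]
tool_rot: [175.0, 24.5, 163.1]
wrist_force: [-0.5, 0.4, -1.1]
gripper_width: 0.0232
grasp_force: 48.2
```

carry_out(
  rows=[
    [[0, 0, 0.0035], [0, 0, 0]],
    [[0, 0, 0.0035], [0, 0, 0]],
    [[0, 0, 0], [0, 0, 0]],
  ],
)

```text
time: 11.4
tcp_pos: [0.4562, 0.03, 0.1782]
tool_rot: [175.0, 24.6, 163.1]
wrist_force: [-0.1, 0.2, -0.0]
gripper_width: 0.0227
grasp_force: 48.2
```

carry_out(
  rows=[
    [[0, 0, 0.0035], [0, 0, 0]],
    [[0, 0, 0], [0, 0, 0]],
  ],
)

```text
time: 11.6
tcp_pos: [0.4573, 0.0299, 0.1762]
tool_rot: [175.0, 24.6, 163.1]
wrist_force: [-2.7, 0.6, 1.1]
gripper_width: 0.0229
grasp_force: 48.1
```

carry_out(
  rows=[
    [[0, 0, 0.0035], [0, 0, 0]],
    [[0, 0, 0], [0, 0, 0]],
  ],
)

```text
time: 11.8
tcp_pos: [0.4585, 0.0299, 0.1744]
tool_rot: [175.0, 24.6, 163.1]
wrist_force: [-7.1, 1.3, 6.8]
gripper_width: 0.0229
grasp_force: 48.0
```

carry_out(
  rows=[
    [[0.002, 0, 0], [0, 0, 0]],
    [[0, 0, 0.002], [0, 0, 0]],
    [[0, 0, 0], [0, 0, 0]],
  ],
)

```text
time: 12.1
tcp_pos: [0.4589, 0.0298, 0.1744]
tool_rot: [175.0, 24.8, 163.2]
wrist_force: [-11.0, -0.0, 13.6]
gripper_width: 0.0226
grasp_force: 48.5
```

carry_out(
  rows=[
    [[0, 0, 0.003], [0, 0, 0]],
    [[0, 0, 0], [0, 0, 0]],
  ],
)

```text
time: 12.3
tcp_pos: [0.4607, 0.0296, 0.1745]
tool_rot: [175.0, 24.9, 163.2]
wrist_force: [-17.8, 0.8, 24.7]
gripper_width: 0.0218
grasp_force: 50.0
```

carry_out(
  rows=[
    [[0.0, -0.0008, 0], [0, 0, 0.088]],
    [[0, -0.0008, 0], [0, 0, 0.088]],
    [[0, 0, 0], [0, 0, 0]],
  ],
)

```text
time: 12.6
tcp_pos: [0.4595, 0.0282, 0.1738]
tool_rot: [168.1, 22.5, 146.0]
wrist_force: [-21.0, 1.0, 26.0]
gripper_width: 0.0216
grasp_force: 50.0
```

```bash
cat >> h.py <<'E'
def feel():
    s=robot.read_state();R=Ro.from_euler('xyz',s["tool_rot"],degrees=True)
    print("tool F",R.inv().apply(s["wrist_force"]).round(1),"tool M",R.inv().apply(s["moment"]).round(3),"tcp",s["tcp_pos"].round(4),s["tool_rot"].round(1),"w",round(s["gripper_width"],4),"q6",s["qpos"][5].round(1))
    r=(toolrot(0,-4.8).inv()*R).as_rotvec(degrees=True);print("turn rel",r.round(1))
    print("tip h, xy rel to slots",[ (toolrot(0,-4.8).inv().apply(s["tcp_pos"]+R.apply(TIP)-SL[k])*1e3).round(1) for k in "RL"])
    return s
E
python3 - <<'E'
from h import *
feel()
a=get_image("scene");b=get_image("top")
A=cv2.resize(a["frame"][170:220,220:270],(0,0),fx=11,fy=11,interpolation=3)
cv2.imwrite("pics/z.png",A)
f=a["frame"].astype(int).sum(2)//3
for r in range(196,216): print(r,f[r,238:258].tolist())
E
```

```text
tool F [  6.7  -4.3 -32.5] tool M [ 1.5    2.169 -0.075] tcp [0.4595 0.0282 0.1738] [168.1  22.5 146. ] w 0.0216 q6 -73.0
turn rel [ 0.1 -0.3 26.8]
tip h, xy rel to slots [array([-2.5, -1.4, -0.2]), array([  -2.2, -173.2,   -0.3])]
196 [61, 92, 94, 94, 72, 71, 95, 88, 81, 58, 146, 230, 213, 201, 152, 105, 59, 61, 135, 151]
197 [35, 72, 71, 72, 90, 90, 78, 71, 66, 51, 177, 219, 214, 215, 207, 203, 200, 148, 49, 28]
198 [31, 51, 91, 94, 82, 76, 56, 59, 52, 78, 219, 213, 209, 209, 211, 212, 214, 207, 200, 200]
199 [24, 42, 72, 75, 55, 52, 47, 45, 35, 169, 221, 210, 208, 208, 207, 207, 209, 211, 213, 214]
200 [110, 21, 36, 41, 41, 43, 40, 53, 198, 216, 214, 208, 207, 207, 208, 207, 207, 207, 207, 206]
201 [210, 164, 54, 62, 64, 47, 72, 90, 193, 222, 210, 206, 206, 208, 209, 210, 207, 206, 205, 204]
202 [218, 212, 205, 209, 214, 143, 87, 95, 125, 212, 213, 208, 207, 210, 212, 145, 209, 206, 205, 205]
203 [211, 212, 213, 217, 221, 215, 78, 93, 92, 189, 222, 216, 215, 214, 163, 175, 210, 206, 206, 204]
204 [210, 208, 209, 210, 213, 224, 141, 90, 94, 123, 142, 155, 167, 196, 139, 210, 208, 2
[... 434 characters left out ...]
8, 209, 216, 154, 78, 193, 209, 127, 65, 74, 119, 122, 93, 75, 215, 209, 203, 203, 207]
210 [208, 207, 208, 213, 167, 103, 135, 176, 135, 133, 64, 105, 87, 52, 129, 218, 206, 204, 206, 215]
211 [208, 208, 208, 213, 212, 53, 90, 117, 117, 103, 111, 79, 49, 93, 206, 209, 204, 205, 214, 169]
212 [210, 209, 208, 210, 220, 162, 66, 57, 67, 50, 68, 42, 94, 206, 213, 205, 206, 211, 187, 111]
213 [216, 212, 209, 209, 215, 160, 142, 118, 89, 90, 117, 143, 202, 212, 208, 208, 208, 200, 117, 106]
214 [199, 211, 211, 217, 214, 204, 213, 153, 148, 147, 209, 204, 210, 205, 206, 209, 213, 139, 100, 151]
215 [129, 148, 172, 197, 213, 226, 178, 155, 154, 205, 213, 207, 204, 204, 208, 215, 161, 105, 151, 162]
```

The reaction torque is 0.075 N m, which matches the screw's friction, so the blade is engaged and the screw is turning. Continuing.

carry_out(
  rows=[
    [[0.0, -0.0008, 0], [0, 0, 0.088]],
    [[0, -0.0008, 0], [0, 0, 0.088]],
    [[0, -0.0008, 0], [0, 0, 0.088]],
    [[0, -0.0008, 0], [0, 0, 0.088]],
    [[0, 0, 0], [0, 0, 0]],
  ],
)

```text
time: 13.2
tcp_pos: [0.4567, 0.0261, 0.1723]
tool_rot: [158.4, 13.0, 114.3]
wrist_force: [-27.1, -2.3, 28.8]
gripper_width: 0.0215
grasp_force: 50.1
```

```bash
python3 -c "
from h import *
feel()"
```

```text
tool F [  2.3 -12.8 -37.4] tool M [ 3.795  1.103 -0.229] tcp [0.4567 0.0261 0.1723] [158.4  13.  114.3] w 0.0215 q6 -41.8
turn rel [ 0.2 -0.1 58.4]
tip h, xy rel to slots [array([-0.8, -2.1,  0. ]), array([-5.000e-01, -1.738e+02, -1.000e-01])]
```

carry_out(
  rows=[
    [[0.0, -0.0025, -0.001], [0, 0, 0]],
    [[0, -0.0008, 0], [0, 0, 0.088]],
    [[0.0, -0.0008, 0], [0, 0, 0.088]],
    [[0, 0, 0], [0, 0, 0]],
  ],
)

```text
time: 13.6
tcp_pos: [0.454, 0.0258, 0.1713]
tool_rot: [155.8, 6.6, 99.4]
wrist_force: [-21.3, 1.4, 23.1]
gripper_width: 0.0213
grasp_force: 50.0
```

```bash
python3 -c "
from h import *
feel()"
```

```text
tool F [  2.2  -9.4 -30. ] tool M [ 2.865  0.813 -0.235] tcp [0.454  0.0258 0.1713] [155.8   6.6  99.4] w 0.0213 q6 -26.3
turn rel [ 0.  -0.1 74.3]
tip h, xy rel to slots [array([ 0.8, -1.9, -0.1]), array([   1.1, -173.7,   -0.3])]
```

carry_out(
  rows=[
    [[0.0, -0.002, 0], [0, 0, 0.088]],
    [[0, -0.001, 0], [0, 0, 0.07]],
    [[0, 0, 0], [0, 0, 0]],
  ],
)

```text
time: 13.9
tcp_pos: [0.4521, 0.026, 0.1704]
tool_rot: [154.9, 0.6, 86.5]
wrist_force: [-22.1, 4.5, 22.7]
gripper_width: 0.0219
grasp_force: 50.0
```

```bash
python3 -c "
from h import *
feel()"
```

```text
tool F [  2.9 -10.6 -30. ] tool M [ 2.944  0.735 -0.156] tcp [0.4521 0.026  0.1704] [154.9   0.6  86.5] w 0.0219 q6 -12.3
turn rel [-0.1 -0.1 88.6]
tip h, xy rel to slots [array([ 1.8, -1.6, -0.2]), array([   2.1, -173.3,   -0.3])]
```

carry_out(
  rows=[
    [[0.0, -0.0008, 0], [0, 0, 0.08]],
    [[0, 0, 0], [0, 0, 0]],
  ],
)

```text
time: 14.1
tcp_pos: [0.4513, 0.0263, 0.1699]
tool_rot: [155.1, -2.5, 80.0]
wrist_force: [-22.3, 4.6, 24.5]
gripper_width: 0.0215
grasp_force: 50.1
```

```bash
python3 -c "
from h import *
feel()"
```

```text
tool F [  1.7 -10.3 -31.8] tool M [ 3.246  0.519 -0.204] tcp [0.4513 0.0263 0.1699] [155.1  -2.5  80. ] w 0.0215 q6 -5.1
turn rel [-0.   0.  95.8]
tip h, xy rel to slots [array([ 2.3, -1.3, -0.1]), array([   2.6, -173.1,   -0.3])]
```

carry_out(
  rows=[
    [[0.0, -0.0005, 0], [0, 0, 0.06]],
    [[0, 0, 0], [0, 0, 0]],
  ],
)

```text
time: 14.3
tcp_pos: [0.4518, 0.0267, 0.1703]
tool_rot: [155.3, -4.8, 75.1]
wrist_force: [-18.0, 6.8, 20.8]
gripper_width: 0.0214
grasp_force: 50.0
```

```bash
python3 - <<'E'
from h import *
feel()
b=get_image("top");f=b["frame"].astype(int).sum(2)//3
for r in range(222,238): print(r,f[r,250:270].tolist())
a=get_image("scene");f=a["frame"].astype(int).sum(2)//3
for r in range(200,216): print(r,f[r,238:258].tolist())
E
```

```text
tool F [  3.6  -8.8 -26.7] tool M [ 2.528  0.98  -0.103] tcp [0.4518 0.0267 0.1703] [155.3  -4.8  75.1] w 0.0214 q6 0.3
turn rel [ -0.2  -0.  101.2]
tip h, xy rel to slots [array([ 1.1, -0.9, -0.2]), array([   1.4, -172.6,   -0.4])]
222 [45, 54, 60, 50, 52, 37, 34, 35, 31, 47, 82, 86, 104, 116, 129, 135, 142, 145, 142, 147]
223 [50, 49, 45, 46, 44, 51, 55, 57, 51, 41, 33, 37, 45, 46, 84, 89, 113, 118, 133, 141]
224 [53, 46, 40, 42, 40, 68, 55, 46, 44, 45, 49, 52, 43, 39, 26, 31, 39, 49, 84, 112]
225 [68, 73, 51, 44, 38, 67, 53, 43, 40, 45, 42, 40, 46, 42, 46, 52, 44, 38, 29, 31]
226 [63, 74, 57, 42, 43, 43, 46, 46, 39, 41, 44, 39, 46, 43, 43, 45, 40, 45, 47, 44]
227 [42, 34, 41, 44, 45, 48, 45, 46, 38, 46, 37, 46, 41, 42, 38, 39, 64, 54, 52, 44]
228 [38, 42, 46, 40, 40, 44, 41, 47, 42, 43, 41, 43, 46, 46, 43, 38, 45, 50, 37, 43]
229 [47, 47, 41, 40, 36, 41, 41, 42, 48, 42, 44, 36, 41, 46, 45, 44, 37, 35, 38, 37]
230 [44, 42, 42, 44, 41, 44, 39, 45, 41, 41, 43, 44, 44, 44, 43, 46, 45, 41, 41, 43]
231 [39, 41, 38, 44, 43, 38, 41, 42, 46, 46, 41, 42, 40, 37, 41, 44, 42, 43, 43, 39]
232 
[... 1428 characters left out ...]
8, 209, 216, 154, 78, 227, 108, 95, 112, 192, 179, 116, 89, 78, 215, 209, 203, 204, 208]
210 [208, 207, 208, 213, 166, 106, 188, 102, 118, 148, 149, 140, 82, 53, 129, 218, 207, 204, 206, 215]
211 [209, 208, 208, 213, 212, 53, 96, 69, 95, 114, 114, 84, 46, 94, 206, 209, 204, 206, 215, 169]
212 [210, 209, 208, 211, 220, 164, 60, 46, 56, 56, 66, 41, 93, 206, 213, 206, 206, 212, 187, 111]
213 [217, 212, 209, 210, 217, 163, 146, 121, 89, 87, 114, 143, 203, 212, 208, 208, 209, 201, 117, 105]
214 [199, 211, 211, 218, 217, 209, 158, 156, 149, 208, 206, 204, 211, 206, 206, 209, 213, 139, 100, 152]
215 [129, 149, 173, 198, 216, 181, 156, 156, 152, 216, 211, 207, 204, 204, 208, 215, 161, 106, 151, 162]
```

carry_out(
  rows=[
    [[0.0, -0.0006, 0], [0, 0, 0.07]],
    [[0, 0, 0], [0, 0, 0]],
  ],
)

```text
time: 14.6
tcp_pos: [0.4515, 0.027, 0.1701]
tool_rot: [155.9, -7.5, 69.3]
wrist_force: [-17.7, 6.9, 20.6]
gripper_width: 0.0216
grasp_force: 50.0
```

```bash
python3 -c "
from h import *
feel()"
```

```text
tool F [  2.9  -9.  -26.4] tool M [ 2.62   1.009 -0.201] tcp [0.4515 0.027  0.1701] [155.9  -7.5  69.3] w 0.0216 q6 6.6
turn rel [ -0.3  -0.  107.5]
tip h, xy rel to slots [array([ 0.9, -0.7, -0.2]), array([   1.2, -172.4,   -0.4])]
```

carry_out(
  rows=[
    [[0.0, -0.0006, 0], [0, 0, 0.07]],
    [[0, 0, 0], [0, 0, 0]],
  ],
)

```text
time: 14.8
tcp_pos: [0.4509, 0.0273, 0.1698]
tool_rot: [156.8, -10.0, 63.5]
wrist_force: [-18.2, 7.3, 21.6]
gripper_width: 0.0218
grasp_force: 50.1
```

```bash
python3 - <<'E'
from h import *
feel()
a=get_image("scene")
A=cv2.resize(a["frame"][180:225,220:275],(0,0),fx=11,fy=11,interpolation=3)
cv2.imwrite("pics/z2.png",A)
f=a["frame"].astype(int).sum(2)//3
for r in range(202,214): print(r,f[r,238:258].tolist())
E
```

```text
tool F [  2.2  -9.5 -27.5] tool M [ 2.862  0.793 -0.344] tcp [0.4509 0.0273 0.1698] [156.8 -10.   63.5] w 0.0218 q6 12.9
turn rel [ -0.3   0.  113.8]
tip h, xy rel to slots [array([ 1.2, -0.6, -0.2]), array([   1.5, -172.3,   -0.3])]
202 [209, 163, 169, 114, 148, 78, 89, 93, 202, 217, 211, 207, 208, 211, 212, 145, 210, 207, 205, 205]
203 [218, 209, 211, 207, 218, 151, 92, 91, 128, 226, 219, 216, 215, 214, 160, 175, 210, 207, 206, 205]
204 [211, 211, 212, 215, 221, 153, 85, 93, 87, 177, 142, 158, 168, 196, 138, 210, 209, 205, 204, 202]
205 [209, 209, 209, 210, 217, 212, 123, 95, 93, 112, 137, 94, 96, 131, 174, 213, 206, 204, 203, 202]
206 [209, 208, 209, 209, 215, 199, 90, 94, 98, 96, 119, 102, 186, 111, 164, 215, 206, 205, 205, 204]
207 [208, 210, 209, 212, 220, 121, 152, 104, 87, 97, 94, 164, 199, 115, 110, 220, 207, 205, 206, 206]
208 [209, 210, 210, 215, 199, 56, 202, 96, 92, 95, 120, 202, 159, 111, 61, 197, 210, 205, 205, 206]
209 [208, 208, 209, 216, 154, 78, 235, 112, 95, 113, 192, 179, 116, 88, 77, 215, 210, 203, 203, 208]
210 [208, 208, 208, 213, 167, 105, 173, 88, 119, 148, 149, 139, 81, 53, 129, 218, 206, 204, 207, 215]
211 [208, 208, 208, 213, 213, 55, 80, 63, 96, 115, 114, 84, 46, 93, 206, 209, 204, 205, 215, 169]
212 [209, 209, 208, 211, 220, 164, 60, 47, 56, 56, 67, 40, 93, 206, 213, 206, 206, 212, 187, 111]
213 [217, 212, 209, 210, 217, 163, 145, 121, 90, 87, 115, 142, 203, 213, 208, 208, 209, 201, 117, 106]
```

The screw's picture stopped changing between 101° and 114° while the torque rose, so it is at its stop. Easing back, withdrawing and checking.

carry_out(
  rows=[
    [[0, 0.0006, -0.001], [0, 0, -0.07]],
    [[0, 0.0006, -0.001], [0, 0, -0.07]],
    [[0, 0, -0.005], [0, 0, 0]],
    [[0, 0, -0.01], [0, 0, 0]],
    [[0, 0, -0.025], [0, 0, 0]],
    [[0, 0, -0.025], [0, 0, 0]],
    [[0, 0, 0], [0, 0, 0]],
    [[0, 0, 0], [0, 0, 0]],
  ],
)

```text
time: 15.65
tcp_pos: [0.4301, 0.0271, 0.2128]
tool_rot: [155.2, -4.6, 75.0]
wrist_force: [-0.3, -0.6, -1.5]
gripper_width: 0.022
grasp_force: 50.0
```

```bash
python3 - <<'E'
from h import *
feel()
a=get_image("scene");b=get_image("top")
f=a["frame"].astype(int).sum(2)//3
for r in range(188,214): print(r,f[r,232:258].tolist())
A=cv2.resize(a["frame"][160:230,195:275],(0,0),fx=7,fy=7,interpolation=3)
B=cv2.resize(b["frame"][205:240,240:280],(0,0),fx=5,fy=5,interpolation=3)
W=np.zeros((490,770,3),np.uint8);W[:,:560]=A;W[:175,565:765]=B
cv2.imwrite("pics/c8.png",W)
E
```

```text
tool F [-0.8 -0.8  1.2] tool M [ 0.277 -0.119  0.026] tcp [0.4301 0.0271 0.2128] [155.2  -4.6  75. ] w 0.022 q6 0.3
turn rel [-1.000e-01 -2.000e-01  1.012e+02]
tip h, xy rel to slots [array([  2.7,  -2.6, -47.9]), array([   3. , -174.3,  -48.1])]
188 [50, 66, 76, 93, 81, 64, 51, 51, 42, 176, 210, 202, 157, 52, 49, 96, 152, 158, 213, 232, 224, 211, 214, 202, 152, 46]
189 [37, 53, 66, 78, 56, 51, 57, 44, 65, 244, 229, 223, 212, 200, 151, 158, 58, 57, 124, 156, 188, 234, 227, 222, 213, 206]
190 [28, 37, 43, 44, 45, 44, 44, 58, 49, 169, 167, 209, 230, 222, 208, 212, 203, 154, 47, 21, 88, 152, 165, 213, 229, 215]
191 [163, 62, 20, 63, 66, 49, 92, 93, 128, 68, 57, 123, 154, 189, 234, 226, 222, 213, 205, 205, 161, 57, 54, 123, 148, 162]
192 [209, 203, 204, 206, 210, 148, 95, 98, 112, 219, 159, 49, 21, 91, 152, 165, 215, 233, 225, 224, 215, 203, 152, 103, 61, 64]
193 [211, 214, 214, 215, 220, 215, 80, 95, 91, 210, 219, 204, 203, 160, 56, 50, 129, 155, 176, 234, 230, 223, 210, 206, 205, 153]
194 [209, 209, 209, 209, 212, 222, 142, 90, 91, 134, 234, 225, 220, 212, 203, 153, 45, 20, 71, 151, 15
[... 1839 characters left out ...]
5, 205, 158, 112, 61, 197, 210, 206, 206, 207]
209 [209, 208, 209, 209, 209, 209, 208, 208, 210, 216, 154, 78, 226, 185, 101, 100, 195, 178, 116, 89, 87, 215, 210, 204, 205, 208]
210 [214, 210, 209, 209, 210, 210, 208, 208, 209, 214, 167, 105, 181, 122, 114, 147, 149, 140, 82, 53, 131, 218, 207, 204, 208, 215]
211 [209, 216, 220, 212, 210, 210, 209, 209, 208, 214, 215, 56, 107, 86, 114, 118, 90, 85, 48, 94, 206, 209, 205, 206, 216, 169]
212 [146, 173, 194, 206, 217, 210, 210, 209, 209, 212, 223, 106, 69, 49, 67, 60, 51, 43, 94, 206, 213, 207, 206, 212, 187, 95]
213 [109, 113, 150, 151, 206, 225, 217, 213, 209, 210, 218, 149, 146, 118, 88, 88, 116, 144, 203, 213, 208, 208, 210, 201, 115, 100]
```

The right slot now runs in line with the red mark, from pixels (245,210) to (249,205) with the mark at about (253,202), so it is locked. Going to the left screw.

```bash
sed -i 's/^SL=.*/SL={"L":np.array([.5030,.2007,.0976]),"R":np.array([.4888,.0294,.0976])}/; s/^TIP=.*/TIP=np.array([.006,.0005,.080])/' h.py
python3 -c "
from h import *
hover('L',.025,15)"
```

```text
target [0.4637 0.202  0.1952] [173.1  24.1 158.7]
q [-14.2 -38.9 135.9   4.6  58.3   0.2] turn/90 [ 2.000e-04  1.000e-03 -9.574e-01] THEN shift/.75 in new frame [0.0473 0.2316 0.0308]
```

carry_out(
  rows=[
    [[0, 0, 0], [0, 0, -0.095]],
    [[0, 0, 0], [0, 0, -0.095]],
    [[0, 0, 0], [0, 0, -0.095]],
    [[0, 0, 0], [0, 0, -0.095]],
    [[0, 0, 0], [0, 0, -0.095]],
    [[0, 0, 0], [0, 0, -0.095]],
    [[0, 0, 0], [0, 0, -0.095]],
    [[0, 0, 0], [0, 0, -0.095]],
    [[0, 0, 0], [0, 0, -0.095]],
    [[0, 0, 0], [0, 0, -0.095]],
    [[0, 0, 0], [0, 0, -0.008]],
  ],
)

```text
time: 16.85
tcp_pos: [0.4295, 0.0273, 0.2114]
tool_rot: [173.2, 24.1, 158.8]
wrist_force: [0.9, -0.2, -0.7]
gripper_width: 0.0216
grasp_force: 50.0
```

carry_out(
  rows=[
    [[0.0118, 0.0579, 0.0], [0, 0, 0]],
    [[0.0118, 0.0579, 0.0], [0, 0, 0]],
    [[0.0118, 0.0579, 0.0], [0, 0, 0]],
    [[0.0118, 0.0579, 0], [0, 0, 0]],
    [[0, 0, 0.031], [0, 0, 0]],
    [[0, 0, 0], [0, 0, 0]],
    [[0, 0, 0], [0, 0, 0]],
  ],
)

```text
time: 17.55
tcp_pos: [0.4634, 0.2015, 0.1948]
tool_rot: [173.2, 24.1, 158.7]
wrist_force: [-0.7, -0.9, -0.7]
gripper_width: 0.0218
grasp_force: 50.0
```

```bash
python3 - <<'E'
from h import *
hover('L',.025,15)
a=get_image("scene");b=get_image("top")
s=robot.read_state();R=Ro.from_euler('xyz',s["tool_rot"],degrees=True);n=-R.as_matrix()[:,2]
for nm,im in(("scene",a),("top",b)):
    print(nm,"tip",proj(im,s["tcp_pos"]+R.apply(TIP))[0].round(1),"head",proj(im,SL['L']+n*.005)[0].round(1),"headR",proj(im,SL['R']+n*.005)[0].round(1))
f=a["frame"].astype(int).sum(2)//3
for r in range(178,200): print(r,f[r,192:218].tolist())
E
```

```text
target [0.4637 0.202  0.1952] [173.1  24.1 158.7]
q [ 15.4 -19.3 125.4 -11.   50.9 -49.5] turn/90 [-0.0013  0.0003 -0.0002] THEN shift/.75 in new frame [-0.0003  0.0007 -0.0003]
scene tip [203.5 186.2] head [205.7 190.8] headR [247.2 208. ]
top tip [198.5 226.3] head [199.9 224.6] headR [259.1 228.6]
178 [117, 41, 34, 37, 37, 49, 55, 83, 90, 75, 118, 148, 151, 138, 148, 153, 152, 178, 204, 210, 207, 206, 205, 207, 208, 201]
179 [133, 121, 122, 92, 101, 116, 95, 96, 102, 132, 151, 153, 150, 134, 147, 154, 168, 201, 210, 209, 207, 207, 207, 210, 212, 212]
180 [139, 165, 147, 120, 146, 128, 96, 100, 97, 144, 158, 151, 153, 149, 153, 169, 196, 209, 208, 205, 205, 207, 210, 178, 164, 206]
181 [163, 155, 129, 141, 135, 84, 75, 94, 94, 115, 153, 165, 156, 155, 159, 194, 208, 207, 205, 204, 204, 205, 193, 117, 62, 131]
182 [159, 135, 137, 134, 83, 59, 121, 124, 98, 92, 131, 149, 153, 156, 189, 207, 207, 206, 206, 204, 204, 205, 199, 188, 148, 102]
183 [131, 140, 133, 82, 59, 117, 153, 137, 101, 90, 124, 147, 151, 187, 208, 207, 204, 205, 205, 205, 204, 205, 206, 210, 201, 193]
184 [136, 133,
[... 1410 characters left out ...]
, 205, 206, 205, 204, 204, 205]
195 [148, 151, 160, 201, 217, 216, 211, 208, 212, 179, 143, 105, 68, 82, 85, 127, 188, 213, 210, 206, 205, 205, 206, 203, 204, 206]
196 [151, 154, 148, 150, 172, 197, 209, 215, 214, 204, 171, 145, 139, 142, 138, 191, 211, 208, 205, 205, 204, 204, 204, 204, 203, 206]
197 [156, 164, 150, 119, 108, 132, 158, 184, 208, 220, 179, 189, 202, 200, 198, 207, 208, 206, 204, 205, 204, 204, 204, 204, 204, 206]
198 [116, 134, 136, 120, 102, 101, 105, 119, 154, 182, 161, 205, 221, 214, 210, 207, 206, 206, 206, 205, 205, 205, 205, 203, 204, 205]
199 [84, 92, 94, 110, 153, 138, 110, 105, 106, 115, 121, 164, 198, 210, 215, 209, 205, 206, 207, 206, 206, 205, 204, 204, 204, 205]
```

carry_out(
  rows=[
    [[-0.002, 0, 0], [0, 0, 0.033]],
    [[0, 0, 0.012], [0, 0, 0]],
    [[0, 0, 0.012], [0, 0, 0]],
    [[0, 0, 0], [0, 0, 0]],
  ],
)

```text
time: 18.05
tcp_pos: [0.4738, 0.2003, 0.1804]
tool_rot: [171.8, 23.9, 155.5]
wrist_force: [-0.6, 0.3, 1.9]
gripper_width: 0.0216
grasp_force: 50.0
```

carry_out(
  rows=[
    [[0, 0, 0.0035], [0, 0, 0]],
    [[0, 0, 0], [0, 0, 0]],
  ],
)

```text
time: 18.25
tcp_pos: [0.4746, 0.2004, 0.1799]
tool_rot: [171.9, 23.9, 155.6]
wrist_force: [-11.7, -2.6, 15.1]
gripper_width: 0.0214
grasp_force: 50.0
```

carry_out(
  rows=[
    [[0, 0, 0.0035], [0, 0, 0]],
    [[0, 0, 0], [0, 0, 0]],
  ],
)

```text
time: 18.45
tcp_pos: [0.4763, 0.2001, 0.1797]
tool_rot: [171.9, 24.0, 155.6]
wrist_force: [-19.4, -4.6, 26.6]
gripper_width: 0.0214
grasp_force: 50.0
```

```bash
python3 -c "
from h import *
feel()"
```

```text
tool F [  3.6  -7.8 -32.1] tool M [ 2.268  1.362 -0.091] tcp [0.4763 0.2001 0.1797] [171.9  24.  155.6] w 0.0214 q6 -46.7
turn rel [ 0.1 -0.3 17.9]
tip h, xy rel to slots [array([ -5.2, 171.1,  -5.7]), array([-5.4, -0.8, -5.6])]
```

carry_out(
  rows=[
    [[0, 0, -0.008], [0, 0, 0]],
    [[0.004, 0, 0], [0, 0, 0]],
    [[0, 0, 0.003], [0, 0, 0]],
    [[0, 0, 0], [0, 0, 0]],
  ],
)

```text
time: 18.85
tcp_pos: [0.4711, 0.2017, 0.1769]
tool_rot: [171.9, 23.9, 155.6]
wrist_force: [0.4, -0.2, -0.1]
gripper_width: 0.0215
grasp_force: 50.0
```

carry_out(
  rows=[
    [[0, 0, 0.003], [0, 0, 0]],
    [[0, 0, 0], [0, 0, 0]],
  ],
)

```text
time: 19.05
tcp_pos: [0.4725, 0.2017, 0.1754]
tool_rot: [171.9, 23.9, 155.6]
wrist_force: [2.8, -1.2, -0.6]
gripper_width: 0.0216
grasp_force: 50.0
```

carry_out(
  rows=[
    [[0, 0, 0.003], [0, 0, 0]],
    [[0, 0, 0], [0, 0, 0]],
  ],
)

```text
time: 19.25
tcp_pos: [0.4735, 0.2017, 0.1742]
tool_rot: [171.8, 23.9, 155.6]
wrist_force: [-1.9, -2.1, 3.7]
gripper_width: 0.0219
grasp_force: 50.0
```

```bash
python3 -c "
from h import *
feel()"
```

```text
tool F [-0.7 -2.2 -4.1] tool M [ 0.325 -0.146 -0.019] tcp [0.4735 0.2017 0.1742] [171.8  23.9 155.6] w 0.0219 q6 -46.3
turn rel [ 0.  -0.2 17.9]
tip h, xy rel to slots [array([-1.000e-01,  1.726e+02, -2.000e+00]), array([-0.3,  0.8, -1.9])]
```

carry_out(
  rows=[
    [[0, 0, 0.004], [0, 0, 0]],
    [[0, -0.001, 0], [0, 0, 0.088]],
    [[0, -0.001, 0], [0, 0, 0.088]],
    [[0, 0, 0], [0, 0, 0]],
  ],
)

```text
time: 19.65
tcp_pos: [0.4749, 0.2011, 0.1743]
tool_rot: [165.2, 20.8, 138.6]
wrist_force: [-10.5, -0.3, 18.8]
gripper_width: 0.0218
grasp_force: 50.0
```

```bash
python3 -c "
from h import *
feel()"
```

```text
tool F [  0.5  -1.8 -21.4] tool M [ 0.793  0.643 -0.083] tcp [0.4749 0.2011 0.1743] [165.2  20.8 138.6] w 0.0218 q6 -30.5
turn rel [-0.1 -0.3 33.9]
tip h, xy rel to slots [array([ -2.6, 173.7,  -1.4]), array([-2.8,  1.8, -1.3])]
```

carry_out(
  rows=[
    [[0, -0.0011, 0], [0, 0, 0.088]],
    [[0, -0.0011, 0], [0, 0, 0.088]],
    [[0, -0.0011, 0], [0, 0, 0.088]],
    [[0, 0, 0], [0, 0, 0]],
  ],
)

```text
time: 20.05
tcp_pos: [0.4727, 0.1988, 0.1733]
tool_rot: [158.3, 13.3, 115.0]
wrist_force: [-13.9, -3.2, 19.8]
gripper_width: 0.0218
grasp_force: 50.0
```

```bash
python3 -c "
from h import *
feel()"
```

```text
tool F [ -1.6  -5.6 -23.7] tool M [ 1.669 -0.141 -0.174] tcp [0.4727 0.1988 0.1733] [158.3  13.3 115. ] w 0.0218 q6 -7.0
turn rel [-0.  -0.3 57.6]
tip h, xy rel to slots [array([ -2.2, 172.7,  -1.3]), array([-2.3,  0.8, -1.2])]
```

Torque about the axis is in the expected range. Continuing to turn.

carry_out(
  rows=[
    [[0, -0.0014, 0], [0, 0, 0.088]],
    [[0, -0.0014, 0], [0, 0, 0.088]],
    [[0, -0.0014, 0], [0, 0, 0.088]],
    [[0, -0.0014, 0], [0, 0, 0.088]],
    [[0, 0, 0], [0, 0, 0]],
  ],
)

```text
time: 20.55
tcp_pos: [0.4687, 0.1975, 0.1713]
tool_rot: [154.8, 0.4, 85.8]
wrist_force: [-16.7, -4.1, 22.1]
gripper_width: 0.0214
grasp_force: 50.0
```

```bash
python3 -c "
from h import *
feel()"
```

```text
tool F [ -5.4  -5.4 -26.9] tool M [ 1.682 -1.276 -0.173] tcp [0.4687 0.1975 0.1713] [154.8   0.4  85.8] w 0.0214 q6 24.7
turn rel [-0.  -0.2 89.3]
tip h, xy rel to slots [array([ -0.9, 171.6,  -1.2]), array([-1.1, -0.2, -1.2])]
```

carry_out(
  rows=[
    [[0, -0.001, 0], [0, 0, 0.088]],
    [[0, -0.001, 0], [0, 0, 0.088]],
    [[0, 0, 0], [0, 0, 0]],
  ],
)

```text
time: 20.85
tcp_pos: [0.4673, 0.1981, 0.1706]
tool_rot: [155.6, -6.3, 71.4]
wrist_force: [-16.8, -1.5, 22.3]
gripper_width: 0.0218
grasp_force: 50.0
```

```bash
python3 - <<'E'
from h import *
feel()
a=get_image("scene");f=a["frame"].astype(int).sum(2)//3
for r in range(186,198): print(r,f[r,198:216].tolist())
E
```

```text
tool F [ -4.3  -4.6 -27.2] tool M [ 1.484 -1.209 -0.124] tcp [0.4673 0.1981 0.1706] [155.6  -6.3  71.4] w 0.0218 q6 40.6
turn rel [-1.000e-01 -2.000e-01  1.051e+02]
tip h, xy rel to slots [array([ -0.9, 171.9,  -1.2]), array([-1.1, -0. , -1.2])]
186 [169, 162, 150, 126, 96, 86, 118, 202, 217, 214, 212, 211, 199, 156, 192, 204, 204, 204]
187 [161, 153, 151, 182, 165, 109, 83, 149, 188, 174, 170, 210, 179, 189, 206, 206, 205, 205]
188 [154, 151, 167, 208, 199, 139, 95, 90, 114, 88, 91, 152, 195, 209, 206, 206, 206, 205]
189 [153, 166, 196, 216, 180, 115, 94, 94, 85, 115, 167, 120, 164, 207, 207, 206, 206, 206]
190 [159, 192, 213, 207, 154, 127, 110, 94, 93, 174, 180, 129, 86, 203, 210, 205, 205, 205]
191 [186, 209, 217, 177, 150, 173, 128, 94, 162, 193, 143, 101, 58, 204, 210, 204, 205, 206]
192 [207, 211, 215, 158, 145, 158, 108, 127, 175, 157, 98, 58, 148, 209, 209, 206, 206, 206]
193 [209, 208, 215, 160, 115, 103, 73, 113, 141, 100, 56, 70, 199, 211, 207, 206, 207, 206]
194 [208, 208, 214, 176, 106, 63, 58, 65, 75, 54, 70, 186, 214, 208, 206, 207, 206, 205]
195 [210, 208, 213, 179, 146, 94, 64, 85, 86, 126, 189, 213, 211, 207, 207, 206, 207, 204]
196 [210, 216, 214, 205, 174, 146, 141, 143, 139, 192, 212, 209, 206, 206, 206, 205, 205, 205]
197 [166, 185, 210, 222, 182, 151, 194, 203, 199, 208, 209, 207, 205, 206, 205, 205, 205, 205]
```

carry_out(
  rows=[
    [[0, -0.001, 0], [0, 0, 0.07]],
    [[0, -0.0006, 0], [0, 0, 0.05]],
    [[0, 0, 0], [0, 0, 0]],
  ],
)

```text
time: 21.2
tcp_pos: [0.4661, 0.1985, 0.1701]
tool_rot: [157.1, -10.6, 61.5]
wrist_force: [-17.6, -1.5, 22.9]
gripper_width: 0.0219
grasp_force: 50.0
```

```bash
python3 - <<'E'
from h import *
feel()
a=get_image("scene");f=a["frame"].astype(int).sum(2)//3
for r in range(186,196): print(r,f[r,198:216].tolist())
E
```

```text
tool F [ -5.3  -4.1 -28.1] tool M [ 1.368 -1.5   -0.354] tcp [0.4661 0.1985 0.1701] [157.1 -10.6  61.5] w 0.0219 q6 51.5
turn rel [-1.000e-01 -2.000e-01  1.158e+02]
tip h, xy rel to slots [array([ -0.6, 171.7,  -1.2]), array([-0.7, -0.2, -1.1])]
186 [169, 162, 150, 125, 95, 85, 118, 192, 214, 213, 211, 211, 198, 156, 192, 204, 204, 204]
187 [162, 152, 151, 181, 162, 108, 81, 147, 195, 177, 169, 210, 179, 189, 205, 206, 205, 204]
188 [153, 152, 167, 206, 215, 157, 98, 100, 133, 95, 90, 153, 194, 210, 207, 206, 207, 205]
189 [154, 166, 196, 215, 192, 130, 96, 91, 89, 115, 167, 119, 164, 206, 207, 206, 206, 206]
190 [159, 192, 212, 207, 152, 126, 107, 93, 92, 173, 180, 129, 85, 203, 210, 205, 204, 205]
191 [187, 209, 217, 177, 149, 188, 139, 92, 162, 192, 144, 101, 59, 204, 210, 205, 205, 205]
192 [207, 210, 215, 157, 144, 168, 116, 125, 187, 161, 98, 59, 148, 209, 209, 206, 206, 207]
193 [209, 208, 215, 160, 114, 103, 71, 112, 150, 104, 55, 70, 198, 211, 207, 207, 206, 206]
194 [208, 208, 214, 177, 104, 62, 57, 65, 74, 52, 70, 186, 214, 208, 206, 207, 206, 205]
195 [210, 208, 212, 180, 146, 95, 64, 85, 84, 126, 188, 214, 210, 206, 206, 206, 206, 205]
```

The torque has risen to 0.35 N m and the screw's picture no longer changes, as on the right. Backing off.

carry_out(
  rows=[
    [[0, 0.0006, -0.001], [0, 0, -0.08]],
    [[0, 0.0006, -0.001], [0, 0, -0.08]],
    [[0, 0, -0.005], [0, 0, 0]],
    [[0, 0, -0.01], [0, 0, 0]],
    [[0, 0, -0.03], [0, 0, 0]],
    [[0, 0, -0.04], [0, 0, 0]],
    [[0, 0, -0.04], [0, 0, 0]],
    [[0, 0, -0.03], [0, 0, 0]],
    [[0, 0, 0], [0, 0, 0]],
    [[0, 0, 0], [0, 0, 0]],
  ],
)

```text
time: 22.25
tcp_pos: [0.4166, 0.202, 0.2733]
tool_rot: [155.3, -4.8, 74.8]
wrist_force: [-0.5, 0.5, -1.6]
gripper_width: 0.0217
grasp_force: 50.0
```

```bash
python3 - <<'E'
from h import *
s=feel()
a=get_image("scene");b=get_image("top")
f=a["frame"].astype(int).sum(2)//3
for r in range(185,197): print(r,f[r,198:216].tolist())
# block top / yellow hole: hole center candidates
# target for return: vertical tool, same yaw as pick
plan((.4635,-.2367,.20),(180,0,122))
g=b["frame"].astype(int).sum(2)//3
print("top block hole")
for r in range(224,250): print(r,g[r,338:364].tolist())
save(a,"hole_s.png",(300,230,345,275),12)
f=a["frame"].astype(int).sum(2)//3
print("scene hole")
for r in range(244,262): print(r,f[r,312:340].tolist())
E
```

```text
tool F [ 0.2 -1.2  1.2] tool M [ 0.381 -0.167  0.001] tcp [0.4166 0.202  0.2733] [155.3  -4.8  74.8] w 0.0217 q6 36.7
turn rel [-0.000e+00 -1.000e-01  1.015e+02]
tip h, xy rel to slots [array([   2.2,  171.7, -115.8]), array([   2.1,   -0.2, -115.7])]
185 [157, 162, 150, 138, 131, 182, 211, 210, 206, 204, 203, 204, 207, 182, 186, 201, 203, 204]
186 [165, 156, 141, 146, 171, 208, 214, 211, 211, 210, 210, 210, 197, 156, 189, 202, 202, 202]
187 [159, 149, 146, 178, 204, 213, 191, 177, 162, 159, 167, 188, 169, 187, 204, 204, 203, 202]
188 [151, 150, 164, 199, 214, 186, 140, 160, 168, 121, 92, 154, 193, 207, 205, 204, 204, 203]
189 [151, 163, 193, 211, 182, 142, 158, 185, 188, 132, 158, 137, 168, 204, 205, 203, 204, 204]
190 [160, 191, 210, 202, 170, 169, 194, 185, 152, 166, 173, 128, 88, 201, 207, 203, 203, 203]
191 [186, 208, 214, 174, 160, 191, 192, 141, 157, 186, 139, 101, 58, 202, 208, 203, 203, 204]
192 [205, 208, 213, 156, 139, 170, 143, 169, 179, 151, 96, 58, 146, 207, 207, 204, 204, 205]
193 [207, 206, 213, 156, 117, 120, 84, 142, 146, 98, 54, 69, 196, 208, 205, 205, 205, 204]
19
[... 5595 characters left out ...]
]
257 [126, 127, 128, 129, 130, 128, 125, 126, 127, 119, 84, 57, 60, 62, 61, 54, 59, 100, 132, 129, 129, 128, 129, 129, 130, 131, 125, 67]
258 [124, 125, 124, 127, 129, 129, 129, 129, 129, 130, 127, 124, 106, 91, 92, 105, 137, 136, 134, 133, 130, 128, 129, 128, 130, 130, 108, 46]
259 [130, 128, 124, 123, 123, 125, 125, 127, 129, 131, 131, 132, 130, 128, 126, 125, 125, 125, 128, 131, 133, 133, 132, 130, 134, 127, 71, 48]
260 [88, 90, 119, 131, 128, 126, 123, 123, 125, 126, 127, 129, 130, 130, 130, 128, 127, 125, 122, 121, 122, 125, 129, 133, 132, 93, 52, 52]
261 [65, 64, 71, 76, 92, 118, 118, 130, 129, 123, 123, 124, 126, 126, 127, 129, 129, 129, 129, 126, 124, 123, 124, 127, 121, 54, 54, 52]
```

The left slot runs in line with its red mark too, from pixels (204,192) to (207,189) with the mark at about (211,186). Both screws are locked, so the driver goes back to its hole.

```bash
python3 - <<'E'
from h import *
a=get_image("scene");b=get_image("top")
print(onz(b,(349.0,237.2),.06),onz(a,(324.8,255.4),.06))
R=Ro.from_euler('xyz',(180,0,122),degrees=True);s=robot.read_state()
h=(onz(b,(349.0,237.2),.06)+onz(a,(324.8,255.4),.06))/2
t=h-R.apply(TIP);t[2]=.25;print("tcp",t)
w=(Ro.from_euler('xyz',s["tool_rot"],degrees=True).inv()*R).as_rotvec()/np.pi*2;print("turn",w.round(4))
print("shift after",(R.inv().apply(t-s["tcp_pos"])/.75).round(4))
E
```

```text
[ 0.46197612 -0.2349924   0.06      ] [ 0.45933588 -0.23613322  0.06      ]
tcp [ 0.46341149 -0.24091606  0.25      ]
turn [ 0.2782  0.0641 -0.5274]
shift after [-0.5336 -0.2596  0.0295]
```

carry_out(
  rows=[
    [[0, 0, 0], [0.0397, 0.0092, -0.0753]],
    [[0, 0, 0], [0.0397, 0.0092, -0.0753]],
    [[0, 0, 0], [0.0397, 0.0092, -0.0753]],
    [[0, 0, 0], [0.0397, 0.0092, -0.0753]],
    [[0, 0, 0], [0.0397, 0.0092, -0.0753]],
    [[0, 0, 0], [0.0397, 0.0092, -0.0753]],
    [[0, 0, 0], [0.0397, 0.0092, -0.0753]],
    [[0, 0, 0], [0, 0, 0]],
  ],
)

```text
time: 23.25
tcp_pos: [0.4178, 0.2018, 0.2728]
tool_rot: [179.9, -0.0, 121.9]
wrist_force: [0.8, 0.1, -1.4]
gripper_width: 0.0216
grasp_force: 50.0
```

carry_out(
  rows=[
    [[-0.0593, -0.0288, 0], [0, 0, 0]],
    [[-0.0593, -0.0288, 0], [0, 0, 0]],
    [[-0.0593, -0.0288, 0], [0, 0, 0]],
    [[-0.0593, -0.0288, 0], [0, 0, 0]],
    [[-0.0593, -0.0288, 0], [0, 0, 0]],
    [[-0.0593, -0.0288, 0], [0, 0, 0]],
    [[-0.0593, -0.0288, 0], [0, 0, 0]],
    [[-0.0593, -0.0288, 0], [0, 0, 0]],
    [[-0.0593, -0.0288, 0], [0, 0, 0]],
    [[0, 0, 0], [0, 0, 0]],
    [[0, 0, 0], [0, 0, 0]],
  ],
)

```text
time: 24.35
tcp_pos: [0.4638, -0.241, 0.2727]
tool_rot: [179.8, -0.0, 121.8]
wrist_force: [0.7, -0.0, -1.9]
gripper_width: 0.0218
grasp_force: 50.0
```

```bash
python3 - <<'E'
from h import *
plan((.464,-.239,.165),(180,0,122))
E
```

```text
tcp [ 0.4638 -0.241   0.2727] rot [179.8  -0.  121.8] q [-40.   -6.3 103.6   0.2  82.6 -71.8]
shift/0.75 [0.002  0.0011 0.1437] mm [  1.5   0.8 107.7]
turn/90 [ 0.0025 -0.0002 -0.0025] deg [ 0.2 -0.  -0.2]
```

Lower to just above the hole and check the tip against the hole in the last picture.

carry_out(
  rows=[
    [[0.002, 0.001, 0.04], [0, 0, 0]],
    [[0, 0, 0.05], [0, 0, 0]],
    [[0, 0, 0.05], [0, 0, 0]],
    [[0, 0, 0], [0, 0, 0]],
    [[0, 0, 0], [0, 0, 0]],
  ],
)

```text
time: 24.85
tcp_pos: [0.4646, -0.2376, 0.1692]
tool_rot: [179.8, 0.0, 122.1]
wrist_force: [-0.4, 0.9, -0.1]
gripper_width: 0.022
grasp_force: 50.0
```

```bash
python3 - <<'E'
from h import *
feel()
a=get_image("scene");b=get_image("top")
A=cv2.resize(a["frame"][215:275,295:350],(0,0),fx=9,fy=9,interpolation=3)
B=cv2.resize(b["frame"][222:252,335:365],(0,0),fx=8,fy=8,interpolation=3)
W=np.zeros((540,750,3),np.uint8);W[:,:495]=A;W[:240,500:740]=B
cv2.imwrite("pics/c9.png",W)
f=a["frame"].astype(int).sum(2)//3
for r in range(238,259): print(r,f[r,314:336].tolist())
E
```

```text
tool F [0.9 0.1 0.1] tool M [ 0.063 -0.058  0.016] tcp [ 0.4646 -0.2376  0.1692] [179.8   0.  122.1] w 0.022 q6 -71.8
turn rel [11.4 23.  52.3]
tip h, xy rel to slots [array([   7.8, -262.8,    5.6]), array([   7.6, -434.7,    5.7])]
238 [152, 152, 154, 153, 154, 153, 153, 151, 154, 152, 93, 106, 107, 127, 151, 148, 147, 148, 149, 151, 150, 152]
239 [148, 147, 150, 151, 152, 153, 153, 151, 151, 137, 95, 103, 104, 125, 152, 146, 145, 146, 146, 147, 147, 147]
240 [150, 149, 150, 153, 154, 154, 153, 153, 150, 148, 109, 125, 126, 140, 156, 152, 150, 147, 147, 147, 147, 146]
241 [152, 154, 152, 152, 150, 150, 152, 151, 153, 155, 120, 107, 126, 149, 151, 152, 153, 152, 152, 149, 147, 145]
242 [139, 145, 149, 151, 150, 150, 149, 149, 152, 151, 104, 126, 144, 151, 145, 143, 146, 148, 149, 148, 148, 149]
243 [131, 137, 141, 142, 144, 147, 150, 152, 153, 150, 96, 126, 152, 152, 152, 150, 148, 147, 149, 148, 147, 148]
244 [139, 135, 137, 133, 132, 133, 137, 144, 149, 152, 97, 129, 153, 150, 150, 148, 148, 148, 148, 150, 151, 152]
245 [142, 141, 141, 140, 138, 131, 133, 135, 140, 144, 97, 130, 1
[... 743 characters left out ...]
[141, 139, 140, 139, 137, 137, 135, 136, 131, 126, 126, 122, 127, 138, 145, 146, 145, 145, 144, 144, 143, 146]
253 [101, 98, 99, 98, 98, 97, 96, 96, 93, 96, 98, 95, 96, 104, 95, 96, 95, 106, 143, 140, 141, 141]
254 [90, 91, 90, 89, 89, 88, 86, 76, 65, 69, 69, 70, 69, 69, 72, 82, 79, 95, 136, 135, 135, 138]
255 [86, 87, 90, 93, 94, 94, 88, 68, 65, 68, 69, 68, 66, 64, 64, 73, 78, 96, 135, 130, 129, 129]
256 [90, 87, 87, 87, 87, 89, 90, 69, 66, 71, 72, 70, 69, 67, 62, 60, 95, 140, 136, 132, 132, 132]
257 [90, 91, 92, 91, 89, 88, 88, 84, 73, 68, 70, 71, 68, 65, 62, 74, 102, 142, 135, 135, 135, 134]
258 [89, 88, 91, 90, 90, 91, 91, 90, 88, 86, 82, 77, 78, 81, 93, 92, 105, 143, 136, 134, 134, 134]
```

View pics/c9.png

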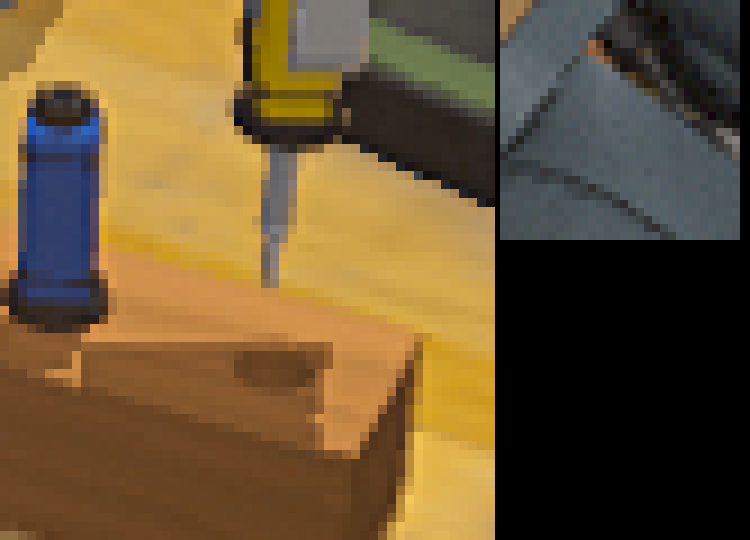

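The tip at (269,285) hangs over the hole at (275,368), about 2–3 mm to its left. I'll correct and lower it.

carry_out(
  rows=[
    [[-0.0033, 0, 0.02], [0, 0, 0]],
    [[0, 0, 0.01], [0, 0, 0]],
    [[0, 0, 0.01], [0, 0, 0]],
    [[0, 0, 0.008], [0, 0, 0]],
    [[0, 0, 0], [0, 0, 0]],
  ],
)

```text
time: 25.45
tcp_pos: [0.4654, -0.2402, 0.1315]
tool_rot: [179.8, -0.1, 122.0]
wrist_force: [0.3, -0.2, -0.4]
gripper_width: 0.0213
grasp_force: 50.0
```

carry_out(
  rows=[
    [[0, 0, 0.02], [0, 0, 0]],
    [[0, 0, 0.02], [0, 0, 0]],
    [[0, 0, 0.008], [0, 0, 0]],
    [[0, 0, 0], [0, 0, 0]],
  ],
)

```text
time: 25.85
tcp_pos: [0.4652, -0.2399, 0.0949]
tool_rot: [179.8, -0.1, 122.0]
wrist_force: [-0.3, 0.5, -0.6]
gripper_width: 0.0219
grasp_force: 50.0
```

carry_out(
  rows=[
    [[0, 0, 0.003], [0, 0, 0]],
    [[0, 0, 0.003], [0, 0, 0]],
    [[0, 0, 0], [0, 0, 0]],
  ],
)

```text
time: 26.15
tcp_pos: [0.4663, -0.2407, 0.0924]
tool_rot: [179.8, 0.1, 122.0]
wrist_force: [-0.7, 0.4, -0.7]
gripper_width: 0.0216
grasp_force: 50.0
```

carry_out(
  rows=[
    [[0, 0, 0.003], [0, 0, 0]],
    [[0, 0, 0.002], [0, 0, 0]],
    [[0, 0, 0], [0, 0, 0]],
  ],
)

```text
time: 26.45
tcp_pos: [0.466, -0.2406, 0.0883]
tool_rot: [179.8, 0.0, 122.0]
wrist_force: [-0.6, 0.8, -1.7]
gripper_width: 0.0216
grasp_force: 50.0
```

carry_out(
  rows=[
    [[0, 0, 0.003], [0, 0, 0]],
    [[0, 0, 0], [0, 0, 0]],
    [[0, 0, 0], [0, 0, 0]],
  ],
)

```text
time: 26.75
tcp_pos: [0.4664, -0.2409, 0.0867]
tool_rot: [179.8, 0.1, 122.0]
wrist_force: [-1.6, 1.2, 2.1]
gripper_width: 0.0217
grasp_force: 50.0
```

carry_out(
  rows=[
    [[0, 0, 0.0015], [0, 0, 0]],
    [[0, 0, 0], [0, 0, 0]],
    [[0, 0, 0], [0, 0, 0]],
  ],
)

```text
time: 27.05
tcp_pos: [0.4665, -0.2409, 0.0866]
tool_rot: [179.8, 0.1, 122.0]
wrist_force: [-3.2, 2.6, 9.3]
gripper_width: 0.0219
grasp_force: 50.0
```

carry_out(
  rows=[
    [[0, 0, 0], [0, 0, 0]],
    [[0, 0, 0], [0, 0, 0]],
    [[0, 0, 0], [0, 0, 0]],
    [[0, 0, 0], [0, 0, 0]],
    [[0, 0, 0], [0, 0, 0]],
  ],
  fingers=0.1,
)

```text
time: 27.55
tcp_pos: [0.466, -0.2406, 0.0849]
tool_rot: [179.8, 0.0, 122.0]
wrist_force: [-0.7, 0.2, -0.5]
gripper_width: 0.0517
grasp_force: 0.0
```

carry_out(
  rows=[
    [[0, 0, -0.01], [0, 0, 0]],
    [[0, 0, -0.02], [0, 0, 0]],
    [[0, 0, -0.03], [0, 0, 0]],
    [[0, 0, -0.06], [0, 0, 0]],
    [[0, 0, -0.06], [0, 0, 0]],
    [[0, 0, -0.06], [0, 0, 0]],
    [[0.05, 0, -0.03], [0, 0, 0]],
    [[0.06, 0, 0], [0, 0, 0]],
    [[0.06, 0, 0], [0, 0, 0]],
    [[0.06, 0, 0], [0, 0, 0]],
    [[0, 0, 0], [0, 0, 0]],
    [[0, 0, 0], [0, 0, 0]],
  ],
)

```text
time: 28.75
tcp_pos: [0.3741, -0.0945, 0.289]
tool_rot: [179.7, 0.2, 122.1]
wrist_force: [0.3, -1.1, -0.1]
gripper_width: 0.0518
grasp_force: 0.0
```

```bash
python3 - <<'E'
from h import *
feel()
a=get_image("scene");b=get_image("top")
h=cv2.cvtColor(a["frame"],cv2.COLOR_BGR2HSV)
m=cv2.inRange(h,(23,150,60),(33,255,255));k,l,s,c=cv2.connectedComponentsWithStats(m)
print([(s[j].tolist(),c[j].round(1).tolist()) for j in range(1,k) if s[j][4]>15])
f=a["frame"].astype(int).sum(2)//3
for r in range(228,262,1): print(r,f[r,316:336].tolist())
print("cover/screws scene R,L")
for r in range(203,212): print(r,f[r,240:258].tolist())
for r in range(186,195): print(r,f[r,198:216].tolist())
E
```

```text
tool F [-1.  -0.3  0.1] tool M [ 0.021 -0.061  0.021] tcp [ 0.3741 -0.0945  0.289 ] [179.7   0.2 122.1] w 0.0518 q6 -63.4
turn rel [11.4 22.8 52.3]
tip h, xy rel to slots [array([  49.5, -128. , -146. ]), array([  49.4, -299.9, -145.9])]
[([492, 142, 8, 6, 32], [495.7, 144.4]), ([322, 234, 10, 22, 163], [326.7, 244.5])]
228 [151, 153, 151, 148, 147, 144, 142, 144, 143, 142, 130, 130, 38, 23, 28, 32, 33, 36, 37, 37]
229 [150, 145, 147, 149, 148, 146, 147, 148, 146, 147, 147, 148, 138, 134, 38, 21, 28, 33, 34, 35]
230 [147, 148, 149, 150, 150, 149, 150, 151, 152, 151, 109, 115, 118, 138, 139, 126, 38, 18, 22, 28]
231 [145, 147, 149, 152, 151, 151, 152, 154, 156, 114, 53, 60, 61, 77, 109, 150, 133, 136, 130, 34]
232 [144, 145, 146, 146, 149, 150, 153, 157, 135, 50, 40, 44, 42, 40, 62, 120, 150, 146, 145, 135]
233 [143, 144, 144, 145, 146, 148, 151, 140, 74, 25, 43, 56, 74, 48, 31, 82, 157, 147, 144, 143]
234 [145, 144, 144, 144, 143, 145, 146, 95, 74, 17, 32, 45, 53, 36, 21, 61, 139, 150, 145, 145]
235 [145, 145, 144, 144, 143, 146, 143, 68, 138, 115, 47, 18, 19, 29, 88, 148, 129, 150, 
[... 3492 characters left out ...]
 162, 161, 167, 189, 170, 188, 205, 205, 204, 203]
188 [152, 151, 164, 200, 215, 187, 142, 162, 168, 122, 94, 156, 194, 208, 205, 206, 205, 205]
189 [153, 165, 194, 212, 182, 144, 158, 186, 189, 133, 159, 137, 169, 205, 206, 204, 204, 205]
190 [161, 193, 211, 203, 171, 170, 195, 186, 152, 166, 174, 129, 88, 202, 209, 204, 204, 204]
191 [187, 209, 215, 174, 161, 192, 192, 142, 158, 186, 140, 101, 59, 203, 210, 204, 204, 204]
192 [206, 209, 214, 157, 140, 171, 144, 171, 179, 152, 97, 59, 147, 208, 208, 205, 205, 205]
193 [208, 207, 213, 157, 118, 121, 86, 142, 147, 98, 56, 70, 197, 209, 205, 206, 205, 205]
194 [207, 207, 212, 175, 106, 70, 63, 67, 75, 52, 70, 185, 212, 207, 205, 206, 205, 204]
```

```bash
python3 -c "
from h import *
print(job.job_done())"
```

```text
the job is handed in; nothing more can be done
None
```

The cover is shut, both screws are turned clockwise to their stops with their slots in line with the red marks, the driver is back upright and fully down in its hole, and the job is handed in (finished at about 29 s of the 72 s allowed).

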